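# Rehang the lift-off door of the antenna switch

## Task

Take the small blue door off the sloping rest of the desk lamp and hang it on the open antenna switch, so that both of its hinge knuckles drop right down over the two upright brass pins. Then swing the door fully shut and let go of it; do not knock the pen cup or the scanner about.

Things in the scene. Friction and masses are not known exactly. Their poses are not given: they have to be found in the camera images.
- door: Loose blue metal door, 0.14-0.28 kg, plate 8 x 110 x 120 mm. Frame with the door upright: origin on the hinge axis under the lower knuckle, z up the hinge axis, outer (louvred) face to -x; plate x -4..4, y -120..-10, z -15..105 mm. Starts leaning 32 deg on the lamp's rest, top edge towards the robot, outer face down, hinge edge to the lamp's +y. Grip its bare top edge.
- lower_knuckle (a point): Centre of the lower knuckle's hole at its underside = door origin. The two knuckles are dark steel tubes on the door's hinge axis, outer dia 16, straight through hole dia 10, each 16 mm tall; door z 0..16 and 80..96 mm.
- upper_knuckle (a point): Centre of the upper knuckle's hole at its underside, door frame (0, 0, 80) mm.
- free_edge (a point): Middle of the door edge opposite the hinge, door frame (0, -120, 45) mm.
- switch: Fixed aluminium antenna switch case, 110 (x) x 108 (y) x 154 mm tall, origin centre of underside. Open front to -x, rim at x = -55. A red keeper tab on the roof (z 146..154, out to x = -60, y 10..54) hangs 6 mm above a shut door's top: the door goes on only while open (30 to 100 deg). Shut: door axes parallel to the case's. The door swings freely, stays where left, no latch.
- lower_pin (a point): Root of the lower brass pin on its seat, switch frame (-60, 66, 35) mm. Both pins: upright, dia 8, 18 mm tall, top 3 mm tapering to dia 6.4, on dark brackets 8 mm thick and 14 mm wide that stand out of the case's +y side. Seated, each knuckle's underside rests on its bracket.
- upper_pin (a point): Root of the upper brass pin on its seat, switch frame (-60, 66, 115) mm, straight above the lower pin. With the door held 20 to 50 mm above seated and standing 90 deg open (plate pointing to the switch's -x), both knuckles can be brought in over the pins level from the front.
- strike (a point): Where the point free_edge lies when the door is seated and shut: switch frame (-60, -54, 80) mm.
- lamp: Fixed steel desk lamp, origin under the centre of its 180 x 150 x 15 mm base. A sloping rest, 70 wide, 70 mm up the slope, foot at x 30, z 55 with a 10 mm lip, holds the door. Above it the lamp head, x 2..62, y -75..75, z 216..226 mm, blocks a tool coming straight down: come in leaning along the door's slope from the robot's side and draw the door out along that slope.
- cup: Loose orange ceramic pen cup with pens, dia 72, 95 mm tall, pens to 150 mm; origin at the centre of its underside. Bystander.
- scanner: Loose black handheld scanner lying flat, 55 (x) x 150 (y) x 30 mm, origin at the centre of its underside. Bystander.
- fusebin: Fixed beige tilt-out bin of spare fuses, 90 (x) x 140 (y) x 115 mm tall, the bin tilted out by about 20 mm to -x; origin at the centre of its underside. Bystander.
Not all that is in view belongs to the job. Several things have the shape of the door; the one meant has the colours described above.

How it is judged:
On the way:
1. both knuckles are down over both pins, resting on the brackets (horizontal distance between lower_knuckle and lower_pin below 0.004 m and z of lower_knuckle in the frame of switch below 0.039 m and horizontal distance between upper_knuckle and upper_pin below 0.004 m and z of upper_knuckle in the frame of switch below 0.119 m), for 0.2 s.
At the end, for the whole second after the job is handed in: Both knuckles are over their pins (hole centre within 4 mm of the pin) with their undersides within 4 mm of the brackets; the door is upright and shut (free edge within 12 mm of its shut place, within 0.09 rad of parallel to the front), released and at rest (all of step 1 and distance between free_edge and strike below 0.012 m and angle between the y axis of door and the y axis of switch, either way round below 0.09 rad and angle between door's own z axis and vertical below 0.06 rad and linear speed of door below 0.02 m/s and angular speed of door below 0.1 rad/s); the robot touches nothing.
It fails at once if the pen cup is pushed more than 25 mm or tipped (distance of cup from where it was at the start of the episode above 0.025 m or angle between cup's own z axis and vertical above 0.3 rad).
It fails at once if the scanner is pushed more than 25 mm (distance of scanner from where it was at the start of the episode above 0.025 m).
It also fails if it takes over 72 s, if anything falls off the work surface, if the arm or the gripper's body presses on something with over 40 N, if the wrist force passes 120 N, or if a joint passes its speed limit or range.

## Robot

A 6-joint arm with a two-finger parallel gripper is mounted at the origin on the work surface. World frame = base frame: x ahead of the robot, y to its left, z up, the work surface at z = 0. Lengths are in m, angles in rad, forces in N, time in s.
With the tool pointing down it reaches from about 0.325 to 0.9 m from the base axis. Payload 6.1 kg.
Tool frame: the origin (TCP) lies midway between the tips of the shut fingers; the grasp point (between the pads) lies r.pinch_z behind it (r.pinch_z is the distance from the TCP to the grasp point, in m); z points along the fingers, y is the line along which they close (so a half turn about z gives the same grasp; the last joint's range is limited). The gripper opens to 87 mm and grips with 3 to 60 N. Pads are 19 mm wide; open, the fingers measure 117 mm over their backs; the gripper's body (75 mm by 190 mm) begins 51 mm behind the grasp point.
Start: joints at [1.043, 0.22, 1.526, -0, 1.395, -0.126], TCP at [0.244, 0.575, 0.223] pointing down, gripper open.
Joint ranges: [-2.98, 2.98], [-0.91, 2.08], [0.09, 2.57], [-1.24, 4.39], [0.2, 2.65], [-2.68, 2.68]. Speed limits (rad/s): [2.57, 2.57, 3.01, 3.14, 3.14, 3.14].

## Interface

Orientations are given as a rotation vector (axis times angle).
In Python, from plant import readout, capture, ticket, spotter, r gives the robot as it stands. The module is installed in compiled form; this text tells all that it offers.
- The arm moves only by the tool arm_command, never from a script. Its argument "plan" is a list that holds one entry, the list of rows, each a list of 7 numbers: the shift along the world's x, y, z in units of 0.04 m (1.0 is 0.04 m), then the turn, a rotation vector about the world's x, y, z in units of 5 degrees (1.0 is 5 degrees), then the closure in counts, from 0 (fully open) to 255 (shut). A call has 1 to 5 rows; each row shifts and turns the commanded pose from where the row before left it; what a row does not reach is not made up. A row lasts 1/8 s, in which the tool goes at most 62.5 mm and 10.7 degrees, less where a joint would pass 70% of its speed; a pose out of reach is approached as far as the arm can. A call with a number of a shift or a turn outside -1 to 1 is refused whole. A call with a gripper value outside its range is refused whole. The fingers move at their own pace and stop on an object; the grip force is fixed at half the most. Time passes only in rows, so rows that do not move let the fingers close. It gives the time, the measured TCP pose, the force, the opening and the grip force at its end, in the units of the state.
- readout.sense(): the state, without advancing time (a new reading comes with each control period).
- capture(name): name is "scene" or "top"; returns a dict with "pixels" (384x512x3 uint8, blue, green, red), "fx", "fy", "cx", "cy" (pixels), "R" (3x3) and "t" (3): a world point X has camera coordinates R X + t. Camera axes: x right, y down, z forward; pixel columns grow to the right and rows downward; lengths in m; the calibration is good to about 2 mm. A picture is of the moment at which its call begins. There is no depth.
- ticket.sign_off(): hands the job in; it is judged then, once.
Trained networks look in the newest picture that a camera, given by its name, has taken for a name from the list of things; names that differ only in an ending like _2 or _b are one class to them, and where a whole thing is asked for, a point or a joint stands for the part that bears it (a point fixed in the world has none). Each returns a list of dicts, best first, with "conf" (0 to 1); they miss things now and then, are a little off and sometimes report something else, mostly with a low value. They report only what shows in the picture. A call takes as long as a camera call. They do not tell look-alikes from the thing itself.
- spotter.boxes_of(camera, query): "at" ([column, row] in pixels, amid what is visible of it).
- spotter.pinpoint(camera, query): "at" ([column, row] in pixels: a listed point, or the origin of a listed thing).
The state is a dict: "time_s": time; "joints": joint angles; "dq": joint speeds; "effort": joint torques, N m; "tool_pos": TCP position; "orientation": TCP orientation; "ft_force": force on the tool from outside, world axes, zero at the start; "wrist_torque": the same for the moment, N m; "grip_width": finger opening in m; "gripper_force": force on a finger pad.
Only numpy, scipy, OpenCV 4.12 (cv2) and the standard library are available. Lean on these libraries where they do the work, as an engineer would, in place of code of your own. Each camera call takes 0.05 s, during which the arm holds its last target. There are 200 camera calls.

## Working session

There is one attempt and no reset: what is moved stays moved. The work goes in short steps, Python scripts to look and compute and a tool call to move; the robot and the scene stay as the last step left them, time stands still between calls to the robot, and variables do not carry over. Pictures are saved under pics/ and viewed, at most 10 in all, crops included, and the job is handed in when it is done.

Besides the shell and the picture viewer there is one more tool, called after "Request:" as name(argument=value, ...), one argument or row to a line, values as JSON. arm_command: Moves the arm, as the interface text tells. Shifts and turns lie within -1 to 1; 1 stands for 0.04 m of shift or 5 degrees of turn. Its arguments: {"type":"object","properties":{"plan":{"type":"array"}},"required":["plan"]}

```bash
mkdir -p pics
cat > h.py <<'E'
import numpy as np,cv2
from plant import readout,capture,ticket,spotter,r
def save(c,n): cv2.imwrite('pics/'+n+'.png',c['pixels'])
def ray(c,p):
    R=np.array(c['R']);t=np.array(c['t'])
    d=R.T@np.array([(p[0]-c['cx'])/c['fx'],(p[1]-c['cy'])/c['fy'],1]);return -R.T@t,d
def onz(c,p,z):
    o,d=ray(c,p);return o+d*(z-o[2])/d[2]
def tri(c1,p1,c2,p2):
    o1,d1=ray(c1,p1);o2,d2=ray(c2,p2);s=np.linalg.lstsq(np.c_[d1,-d2],o2-o1,rcond=None)[0]
    a,b=o1+s[0]*d1,o2+s[1]*d2;return (a+b)/2,np.linalg.norm(a-b)
def proj(c,X):
    q=np.array(c['R'])@X+np.array(c['t']);return np.array([c['fx']*q[0]/q[2]+c['cx'],c['fy']*q[1]/q[2]+c['cy']])
E
python3 - <<'E'
from h import *
np.set_printoptions(precision=4,suppress=True)
s=readout.sense();print(s['time_s'],s['tool_pos'],s['orientation'],s['ft_force'],r.pinch_z)
cs={n:capture(n) for n in('scene','top')}
for n,c in cs.items():
    save(c,n+'0');print(n,c['fx'],c['cx'],c['cy'],np.array(c['R']).round(3).tolist(),np.array(c['t']).round(3))
for q in ['door','lower_knuckle','upper_knuckle','free_edge','switch','lower_pin','upper_pin','strike','lamp','cup','scanner','fusebin']:
    for n in cs: print(q,n,[(np.round(d['at'],1).tolist(),round(d['conf'],2)) for d in spotter.pinpoint(n,q)][:4])
cv2.imwrite('pics/both0.png',cv2.resize(np.vstack([cs['scene']['pixels'],cs['top']['pixels']]),(400,600)))
E
```

```text
0.0 [0.2441 0.5747 0.2214] [-0.6267 -3.0778  0.0029] [-0.4061  0.2807  0.0958] 0.0187
scene 439.4871281515159 254.84187014269705 187.08621580500974 [[-0.328, 0.945, 0.004], [0.699, 0.246, -0.672], [-0.636, -0.217, -0.741]] [ 0.131 -0.333  1.599]
top 416.8245088696894 255.66568327802017 187.14322542272248 [[0.006, -1.0, -0.018], [-0.987, -0.003, -0.162], [0.162, 0.019, -0.987]] [0.064 0.597 1.105]
door scene [([366.7, 188.4], 0.88), ([333.8, 191.4], 0.8), ([223.5, 239.6], 0.57)]
door top [([189.9, 252.3], 0.96), ([154.8, 270.7], 0.91), ([190.7, 175.2], 0.6)]
lower_knuckle scene [([316.8, 234.8], 0.96), ([332.6, 190.6], 0.57), ([365.7, 188.6], 0.55)]
lower_knuckle top [([156.0, 269.3], 0.78), ([191.0, 175.9], 0.71), ([190.0, 256.7], 0.6)]
upper_knuckle scene [([321.0, 202.5], 0.9), ([396.6, 189.3], 0.82), ([327.2, 171.3], 0.66), ([222.0, 236.8], 0.43)]
upper_knuckle top [([191.8, 184.0], 0.95), ([132.2, 280.6], 0.82), ([202.7, 281.2], 0.63)]
free_edge scene [([294.5, 180.4], 0.9), ([377.4, 160.0], 0.66), ([270.2, 214.9], 0.61)]
free_edge top [([238.4, 252.5], 0.92), ([234.3, 164.6], 0.8)]
switch scene [([164.6, 214.3], 0.71)]
switch top [([343.4, 172.3], 0.59)]
lower_pin scene []
lower_pin top []
upper_pin scene [([192.9, 181.2], 0.89), ([220.9, 239.0], 0.52)]
upper_pin top [([321.3, 180.1], 0.56)]
strike scene [([285.1, 242.5], 0.68), ([221.0, 236.4], 0.55), ([372.2, 296.0], 0.15)]
strike top [([365.1, 194.0], 0.59), ([144.3, 150.7], 0.59)]
lamp scene [([281.3, 242.5], 0.56)]
lamp top [([220.4, 183.6], 0.81), ([318.3, 187.3], 0.54)]
cup scene [([221.8, 239.5], 0.85)]
cup top [([281.1, 162.4], 0.88), ([314.5, 186.9], 0.71)]
scanner scene [([223.9, 288.4], 0.75)]
scanner top [([258.9, 120.4], 0.87)]
fusebin scene []
fusebin top [([145.5, 150.4], 0.65)]
```

View pics/scene0.png

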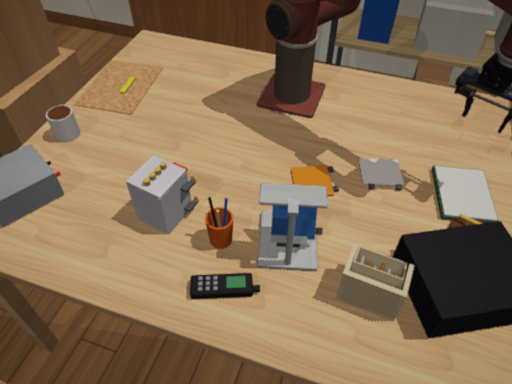

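View pics/top0.png

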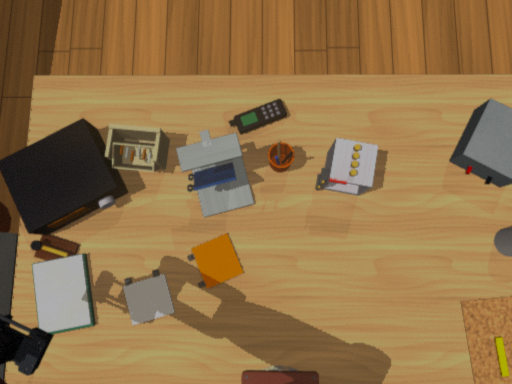

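The scene picture shows three door-shaped things:
- The blue door on the lamp, at scene (295,222) and top (213,177).
- An orange door lying flat, at top (217,260).
- A grey door lying flat, at top (148,298).

I choose the blue one on the lamp. The switch is at top (350,165), with its pins at about (321,182). Next is a close crop to check the choice.

Run:
```python
from h import *
a=cv2.imread('pics/scene0.png');b=cv2.imread('pics/top0.png')
f=lambda i,x,y,w,h:cv2.resize(i[y:y+h,x:x+w],(400,300),interpolation=cv2.INTER_CUBIC)
cv2.imwrite('pics/crop.png',np.vstack([np.hstack([f(a,245,175,100,75),f(a,125,150,100,75)]),np.hstack([f(b,170,130,100,75),f(b,300,135,100,75)])]))
```

```text
(no output)
```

View pics/crop.png

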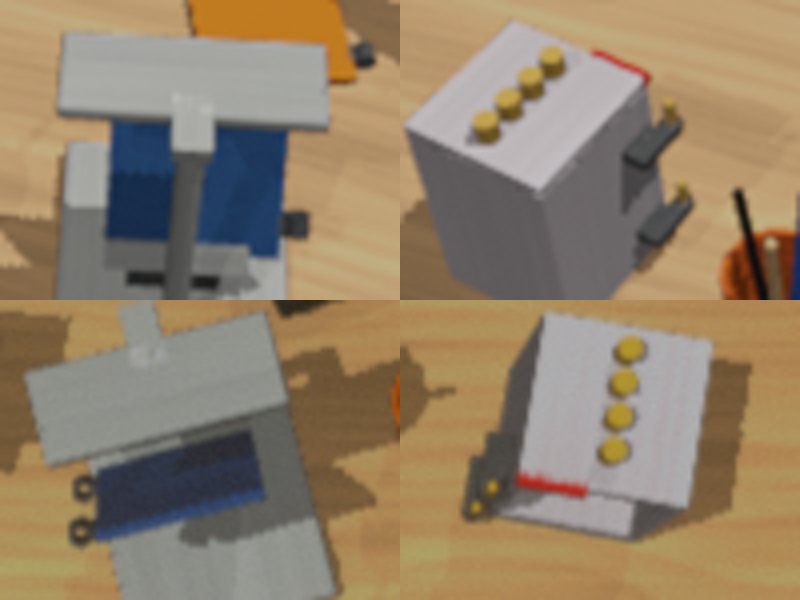

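The crop confirms the blue door with dark knuckles lying under the lamp head. It also shows the brass pins on the switch at scene (192,176) and (195,198), and top (323,182) and (319,187). I'll now fit the poses from these corners.

```bash
cat > fit.py <<'E'
from h import *
from scipy.optimize import least_squares
from scipy.spatial.transform import Rotation as Ro
def fit(obs,cams,x0,f):
    # obs: list (cam, model pt mm, px); f(params)->(R,t)
    def res(p):
        R,t=f(p);return np.concatenate([proj(cams[n],R@(np.array(m)/1000)+t)-px for n,m,px in obs])
    s=least_squares(res,x0,loss='soft_l1',f_scale=1.);return s.x,res(s.x).reshape(-1,2)
E
python3 - <<'E'
from fit import *
np.set_printoptions(precision=4,suppress=True)
cs={n:capture(n) for n in('scene','top')}
up=lambda p:(Ro.from_euler('z',p[2]).as_matrix(),np.array([p[0],p[1],0]))
sw=[('scene',(-60,66,132),(192.2,176.2)),('scene',(-60,66,52),(195.2,197.5)),('top',(-60,66,133),(323,181.7)),('top',(-60,66,53),(319,186.7)),
('top',(55,54,154),(336.2,138.7)),('top',(55,-54,154),(378.2,145)),('top',(-55,-54,154),(372.5,187)),
('scene',(55,54,154),(160,197.5)),('scene',(-55,54,154),(187.5,169.5)),('scene',(-55,-54,154),(152.5,155)),('scene',(55,-54,154),(125.75,181.25))]
p,e=fit(sw,cs,[.6,-.2,-.1],up);print('switch',p,np.degrees(p[2]));print(e.round(1).tolist())
print('pin root low',up(p)[0]@[-.06,.066,.035]+up(p)[1])
la=[('top',(62,75,226),(176.25,148.75)),('top',(62,-75,226),(236.25,133)),('top',(2,-75,226),(242,155.5)),('top',(2,75,226),(182.5,171.75)),
('scene',(2,-75,226),(260.5,183)),('scene',(2,75,226),(326.25,186.25))]
p,e=fit(la,cs,[.6,.1,.2],up);print('lamp',p,np.degrees(p[2]));print(e.round(1).tolist())
L=p
D=lambda q:((Ro.from_euler('z',q[3])*Ro.from_euler('y',-32,degrees=True)).as_matrix(),q[:3])
do=[('top',(0,0,96),(190.5,188)),('top',(0,0,16),(191,177)),('top',(-4,-10,105),(193.75,190.25)),('top',(-4,-120,105),(236.25,179.25)),
('scene',(4,-10,-15),(315,239.25)),('scene',(0,0,8),(319,231))]
q,e=fit(do,cs,[p[0],p[1]+.05,.07,p[2]],D);print('door',q,np.degrees(q[3]));print(e.round(1).tolist())
R,t=D(q);Rl,tl=up(L);print('door origin in lamp',Rl.T@(t-tl),'bottom mid',Rl.T@(R@[0,-.065,-.015]+t-tl))
for n in(105,120,200):print(n,R@[0,-.075,n/1000]+t)
for q,n,k in(('cup','top',.0),('scanner','top',0),('scanner','scene',0),('cup','scene',0)):
    d=spotter.pinpoint(n,q)[0];print(q,onz(cs[n],d['at'],k))
E
```

```text
switch [ 0.6447 -0.1819 -0.182 ] -10.430360585971918
[[-0.5, -0.6], [-0.5, -1.7], [-0.7, 0.1], [-0.7, 0.2], [-0.8, -1.0], [-0.7, 0.2], [-1.2, 0.1], [-0.7, -0.2], [-1.6, -0.3], [0.1, -0.2], [-0.9, -0.1]]
pin root low [ 0.5977 -0.1061  0.035 ]
lamp [0.6218 0.1668 0.2649] 15.176182506328605
[[-1.1, -0.7], [-0.2, -0.8], [0.3, 0.3], [-1.6, 0.2], [-0.8, -1.1], [-0.5, -0.8]]
door [0.6254 0.2447 0.0717 0.2677] 15.337321410491015
[[-1.0, 0.4], [-0.7, 0.5], [0.0, -0.1], [-0.1, -0.4], [-1.3, 0.4], [-0.7, -0.3]]
door origin in lamp [0.0238 0.0742 0.0717] bottom mid [0.032  0.0092 0.059 ]
105 [0.5915 0.1576 0.1607]
120 [0.5839 0.1555 0.1735]
200 [0.543  0.1443 0.2413]
cup [ 0.6752 -0.0015  0.    ]
scanner [ 0.8093  0.0583 -0.    ]
scanner [0.8104 0.0605 0.    ]
cup [ 0.676  -0.0062  0.    ]
```

```bash
cat > go.py <<'E'
from fit import *
np.set_printoptions(precision=3,suppress=True)
def need(Rt,p,tag=''):
    s=readout.sense();Rc=Ro.from_rotvec(s['orientation']);d=(np.array(p)-s['tool_pos'])/.04
    w=np.degrees((Ro.from_matrix(Rt)*Rc.inv()).as_rotvec())/5
    print(tag,'shift',d,'turn',w,'rows>=',max(abs(np.r_[d,w])))
def door(o,yaw,tilt=0): return (Ro.from_euler('z',yaw)*Ro.from_euler('y',-tilt,degrees=True)).as_matrix(),np.array(o)
def tool(Rd): return np.c_[Rd[:,1],Rd[:,0],-Rd[:,2]]
Rd0,td0=door([.6254,.2447,.0717],.267,32)
E
python3 - <<'E'
from go import *
for z in(.21,.0793): need(tool(Rd0),Rd0@[0,-.078,z]+td0,z)
print(-Rd0[:,2]*.13/.04)
E
```

```text
0.21 shift [  7.356 -10.878   0.682] turn [  4.354  -4.984 -10.059] rows>= 10.87771795987643
0.0793 shift [  9.026 -10.421  -2.089] turn [  4.354  -4.984 -10.059] rows>= 10.420877902055041
[ 1.661  0.454 -2.756]
```

Request:
arm_command(
  plan=[
    [[0.6,-0.9,0.15,0.36,-0.415,-0.84,138],[0.6,-0.9,0.15,0.36,-0.415,-0.84,138],[0.6,-0.9,0.1,0.36,-0.415,-0.84,138],[0.6,-0.9,0.1,0.36,-0.415,-0.84,138],[0.6,-0.9,0.1,0.36,-0.415,-0.84,138]],
  ],
)

```text
time_s: 2.22
tool_pos: [0.3651, 0.3941, 0.247]
orientation: [1.123, 2.762, 0.286]
ft_force: [-0.4, 0.6, 0.1]
grip_width: 0.045
gripper_force: 0.0
```

Request:
arm_command(
  plan=[
    [[0.6,-0.9,0,0.36,-0.415,-0.84,138],[0.6,-0.9,0,0.36,-0.415,-0.84,138],[0.6,-0.9,0,0.36,-0.415,-0.84,138],[0.6,-0.9,0,0.36,-0.415,-0.84,138],[0.6,-0.9,0,0.36,-0.415,-0.84,138]],
  ],
)

```text
time_s: 2.85
tool_pos: [0.485, 0.214, 0.247]
orientation: [1.527, 2.354, 0.533]
ft_force: [0.1, 0.2, -0.1]
grip_width: 0.04
gripper_force: 0.0
```

Request:
arm_command(
  plan=[
    [[0.6,-0.9,0,0.36,-0.415,-0.84,138],[0.6,-0.9,0,0.36,-0.415,-0.84,138],[0,0,0,0,0,0,138],[0,0,0,0,0,0,138]],
  ],
)

```text
time_s: 3.35
tool_pos: [0.5322, 0.1434, 0.2466]
orientation: [1.662, 2.174, 0.619]
ft_force: [0.4, -0.3, -0.1]
grip_width: 0.04
gripper_force: 0.0
```

Run:
```python
from go import *
for z in(.21,.15,.0793): need(tool(Rd0),Rd0@[0,-.078,z]+td0,z)
s=readout.sense();print(s['grip_width'],s['joints'],s['ft_force'])
```

```text
0.21 shift [ 0.161 -0.081  0.08 ] turn [ 0.022 -0.026  0.022] rows>= 0.16142760016331914
0.15 shift [ 0.928  0.128 -1.192] turn [ 0.022 -0.026  0.022] rows>= 1.192399702630404
0.0793 shift [ 1.832  0.375 -2.691] turn [ 0.022 -0.026  0.022] rows>= 2.6913247125868867
0.04002358570088972 [ 0.049 -0.419  2.17   0.149  0.851 -0.284] [ 0.409 -0.331 -0.095]
```

Request:
arm_command(
  plan=[
    [[0.45,0.05,-0.5,0.02,-0.02,0.02,138],[0.48,0.08,-0.69,0,0,0,138],[0.45,0.12,-0.75,0,0,0,138],[0.45,0.12,-0.75,0,0,0,138],[0,0,0,0,0,0,138]],
  ],
)

```text
time_s: 3.98
tool_pos: [0.6035, 0.1595, 0.1353]
orientation: [1.661, 2.181, 0.619]
ft_force: [-1.1, 0.3, -0.7]
grip_width: 0.0401
gripper_force: 0.0
```

Run:
```python
from go import *
need(tool(Rd0),Rd0@[0,-.078,.0793]+td0)
s=readout.sense();print(s['ft_force'])
a,b=capture('scene'),capture('top')
f=lambda i,x,y,w,h:cv2.resize(i[y:y+h,x:x+w],(400,300),interpolation=cv2.INTER_CUBIC)
cv2.imwrite('pics/g1.png',np.hstack([f(a['pixels'],230,140,120,90),f(b['pixels'],150,130,120,90)]))
```

```text
shift [ 0.048 -0.029  0.09 ] turn [ 0.006 -0.076 -0.027] rows>= 0.09042200485112825
[-1.107  0.317 -0.729]
```

View pics/g1.png

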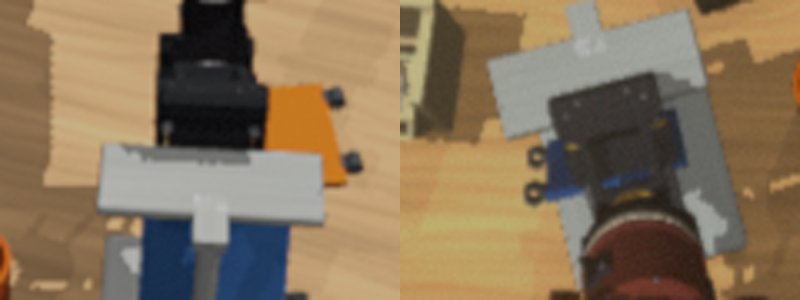

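The fingers straddle the door's top edge at right-crop (610,165), with the body just above the lamp head. I'll close now.

Request:
arm_command(
  plan=[
    [[0.05,0,0.09,0,0,0,255],[0,0,0,0,0,0,255],[0,0,0,0,0,0,255],[0,0,0,0,0,0,255],[0,0,0,0,0,0,255]],
  ],
)

```text
time_s: 4.7
tool_pos: [0.6068, 0.1577, 0.1424]
orientation: [1.66, 2.176, 0.621]
ft_force: [-9.0, -3.8, 7.9]
grip_width: 0.0085
gripper_force: 30.0
```

Request:
arm_command(
  plan=[
    [[-0.18,-0.05,0.3,0,0,0,255],[-0.36,-0.1,0.6,0,0,0,255],[-0.36,-0.1,0.6,0,0,0,255],[-0.36,-0.1,0.6,0,0,0,255],[0,0,0,0,0,0,255]],
  ],
)

```text
time_s: 5.32
tool_pos: [0.5579, 0.1439, 0.2288]
orientation: [1.658, 2.171, 0.626]
ft_force: [-0.1, -0.7, -2.2]
grip_width: 0.0076
gripper_force: 30.0
```

Run:
```python
from go import *
y=-.182-np.pi/2
Rd,_=door([0,0,0],y)
hinge=np.array([.5977,-.1061,.035+.05])+.1*np.array([-.983,.181,0])
need(tool(Rd),Rd@[0,-.078,.0793]+hinge)
s=readout.sense();print((Ro.from_matrix(tool(Rd))*Ro.from_rotvec(s['orientation']).inv()).magnitude()*57.3,Rd@[0,-.078,.0793]+hinge,s['joints'])
```

```text
shift [-3.38  -5.444 -1.611] turn [  5.188   5.625 -22.433] rows>= 22.433338691078205
118.5218994982741 [ 0.423 -0.074  0.164] [ 0.046 -0.331  2.143  0.165  0.785 -0.305]
```

Request:
arm_command(
  plan=[
    [[-0.6,-0.1,0.5,0,0,0,255],[-0.8,-0.1,0.3,0,0,0,255],[-0.8,-0.2,0.2,0.216,0.234,-0.935,255],[-0.8,-0.2,0,0.216,0.234,-0.935,255],[-0.4,-0.2,0,0.216,0.234,-0.935,255]],
  ],
)

```text
time_s: 5.95
tool_pos: [0.42, 0.1119, 0.2649]
orientation: [1.963, 1.965, 0.573]
ft_force: [0.1, 1.3, -2.3]
grip_width: 0.0081
gripper_force: 30.0
```

Request:
arm_command(
  plan=[
    [[0,-0.2,0,0.216,0.234,-0.935,255],[0,-0.2,0,0.216,0.234,-0.935,255],[0,-0.2,0,0.216,0.234,-0.935,255],[0,-0.2,0,0.216,0.234,-0.935,255],[0,-0.2,0,0.216,0.234,-0.935,255]],
  ],
)

```text
time_s: 6.58
tool_pos: [0.421, 0.0719, 0.2648]
orientation: [2.405, 1.543, 0.47]
ft_force: [0.3, 0.2, -1.0]
grip_width: 0.008
gripper_force: 30.0
```

Request:
arm_command(
  plan=[
    [[0,-0.2,0,0.216,0.234,-0.935,255],[0,-0.2,0,0.216,0.234,-0.935,255],[0,-0.2,0,0.216,0.234,-0.935,255],[0,-0.2,0,0.216,0.234,-0.935,255],[0,-0.2,0,0.216,0.234,-0.935,255]],
  ],
)

```text
time_s: 7.2
tool_pos: [0.4211, 0.0319, 0.2648]
orientation: [2.759, 1.038, 0.344]
ft_force: [-0.5, 1.0, -1.2]
grip_width: 0.0082
gripper_force: 30.0
```

Request:
arm_command(
  plan=[
    [[0,-0.3,0,0.216,0.234,-0.935,255],[0,-0.3,0,0.216,0.234,-0.935,255],[0,-0.3,0,0.216,0.234,-0.935,255],[0,-0.3,0,0.216,0.234,-0.935,255],[0,-0.3,0,0.216,0.234,-0.935,255]],
  ],
)

```text
time_s: 7.82
tool_pos: [0.4212, -0.0282, 0.2648]
orientation: [3.004, 0.463, 0.196]
ft_force: [-0.7, -0.6, -1.6]
grip_width: 0.0078
gripper_force: 30.0
```

Run:
```python
from go import *
y=-.182-np.pi/2
Rd,_=door([0,0,0],y)
hinge=np.array([.5977,-.1061,.035+.05])+.1*np.array([-.983,.181,0])
need(tool(Rd),Rd@[0,-.078,.0793]+hinge)
s=readout.sense();print(s['tool_pos'],s['joints'],s['grip_width'],s['ft_force'])
```

```text
shift [ 0.037 -1.142 -2.514] turn [ 1.238  1.386 -5.578] rows>= 5.577514002131658
[ 0.421 -0.028  0.265] [-0.22  -0.453  2.071 -0.043  1.369  1.051] 0.007773889038821639 [-0.689 -0.626 -1.602]
```

Request:
arm_command(
  plan=[
    [[0,-0.25,-0.4,0.21,0.23,-0.93,255],[0,-0.25,-0.4,0.21,0.23,-0.93,255],[0,-0.2,-0.4,0.21,0.23,-0.93,255],[0,-0.2,-0.4,0.21,0.23,-0.93,255],[0,-0.2,-0.3,0.21,0.23,-0.93,255]],
  ],
)

```text
time_s: 8.45
tool_pos: [0.4208, -0.072, 0.1881]
orientation: [3.122, -0.158, 0.034]
ft_force: [-0.5, 0.1, -1.4]
grip_width: 0.0073
gripper_force: 30.0
```

Request:
arm_command(
  plan=[
    [[0,0,-0.4,0.2,0.23,-0.93,255],[0,0,-0.2,0,0,0,255],[0,0,0,0,0,0,255]],
  ],
)

```text
time_s: 8.82
tool_pos: [0.4205, -0.0716, 0.1651]
orientation: [3.129, -0.28, 0.001]
ft_force: [0.2, -1.0, -1.6]
grip_width: 0.0079
gripper_force: 30.0
```

Run:
```python
from go import *
Rd,_=door([0,0,0],-.182-np.pi/2)
hinge=np.array([.5977,-.1061,.035+.05])+.1*np.array([-.983,.181,0])
need(tool(Rd),Rd@[0,-.078,.0793]+hinge)
a,b=capture('scene'),capture('top')
print(proj(a,hinge),proj(b,hinge))
f=lambda i,x,y,w,h:cv2.resize(i[y:y+h,x:x+w],(400,300),interpolation=cv2.INTER_CUBIC)
cv2.imwrite('pics/g2.png',np.vstack([np.hstack([f(a['pixels'],130,120,120,90),f(b['pixels'],270,150,120,90)]),np.hstack([f(a['pixels'],175,130,60,45),f(b['pixels'],290,175,60,45)])]))
```

```text
shift [ 0.054 -0.056 -0.021] turn [ 0.007  0.009 -0.042] rows>= 0.05599042698489487
[213.922 164.863] [313.64  221.653]
```

View pics/g2.png

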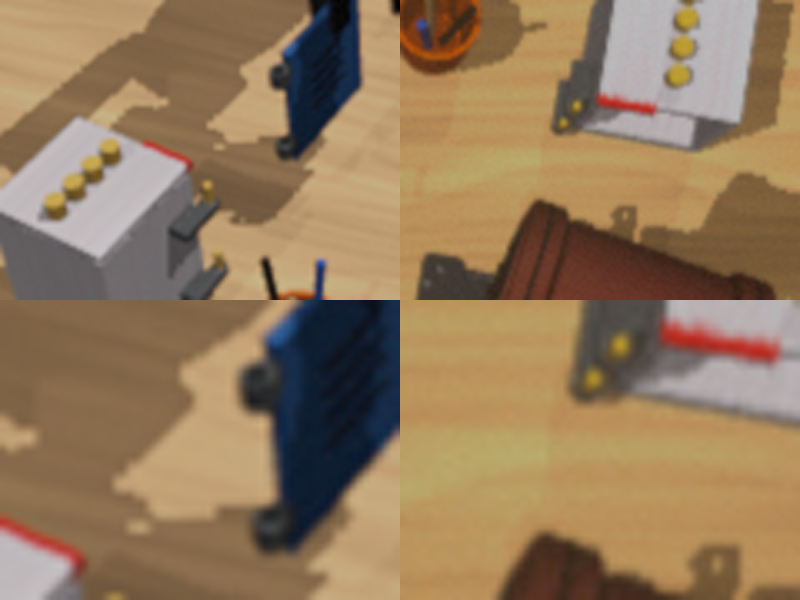

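The door is held upright, with its knuckles at scene (214.3,143.2) and (215.8,164.2). The top view of it is hidden by the forearm. I'll measure knuckles against pins in the scene camera by centroids.

```bash
cat > cen.py <<'E'
from go import *
def cen(img,mask,x,y,rad):
    m=np.zeros(mask.shape);m[y-rad:y+rad+1,x-rad:x+rad+1]=1
    m=(m*mask>0).astype(np.uint8);n,l,st,c=cv2.connectedComponentsWithStats(m)
    i=1+np.argmax(st[1:,4]);return c[i],st[i,4]
def masks(img,avg=None):
    h=cv2.cvtColor(img,cv2.COLOR_BGR2HSV).astype(int)
    brass=(h[...,0]>15)&(h[...,0]<35)&(h[...,1]>110)
    dark=(h[...,1]<90)&(h[...,2]<75)
    return brass,dark
E
python3 - <<'E'
from cen import *
a=capture('scene');I=a['pixels'];h=cv2.cvtColor(I,cv2.COLOR_BGR2HSV)
for nm,x,y,w in(('P_up',192,177,5),('K_low',216,164,6),('K_up',214,143,6)):
    print(nm);s=h[y-w:y+w+1,x-w:x+w+1]
    for row in s: print(' '.join('%3d/%3d/%3d'%tuple(p) for p in row))
E
```

```text
P_up
 14/ 91/115  16/115/113  16/118/112  15/115/113  16/116/114  16/115/115  15/116/117  16/116/119  16/117/120  16/115/122  16/115/122
 14/ 74/114  15/114/114  16/116/112  16/117/113  16/119/116  16/120/117  16/115/115  15/114/114  16/117/116  15/116/117  16/116/119
 12/ 66/112  16/113/113  16/120/113  17/123/124  19/139/154  20/144/163  18/135/136  16/121/114  15/114/112  16/117/113  16/114/114
 13/ 59/112  15/108/113  16/117/113  18/132/126  21/151/176  21/152/188  20/146/154  17/121/118  15/115/113  15/115/113  16/116/112
 11/ 50/112  15/ 97/113  16/116/110  17/127/108  21/156/147  21/159/160  20/153/137  17/127/116  15/115/113  15/115/113  16/120/113
 10/ 41/112  15/ 93/112  15/117/111  16/123/ 95  19/154/104  20/164/118  19/160/118  17/127/114  16/118/112  16/116/112  16/117/111
  9/ 32/112  14/ 88/116  15/114/114  15/103/ 99  19/138/100  20/167/110  19/163/116  17/116/108  15/109/110  16/116/112  16/118/112
  3/ 22/115  14/ 86/142  16/107/133  15/ 88/101  19/131/103  20/163/111  19/156/116  17/ 92/100  15/ 86/ 98  16/110/111  16/116/114
  0/ 18/113  15/ 85/156  15/ 96/138  15
[... 3723 characters left out ...]
/ 44 108/ 29/ 44 108/125/ 53 107/170/ 69 106/178/ 73 108/177/ 59 106/186/ 48
 17/ 97/197  17/ 97/197  18/100/187  17/106/152  17/104/127  17/ 98/112  17/ 89/ 97  10/ 25/ 61 110/143/ 57 107/181/ 69 107/175/ 73 107/180/ 58 107/191/ 48
 17/100/196  17/100/197  18/ 99/196  18/100/186  18/100/181  17/ 99/175  18/ 95/155  14/ 70/ 99 111/121/ 59 107/188/ 69 107/181/ 72 107/185/ 58 107/165/ 48
 17/101/195  17/101/195  17/101/196  17/101/196  17/100/197  17/ 99/198  17/ 98/180  14/ 80/118 113/105/ 61 107/193/ 70 107/181/ 72 108/176/ 58 108/167/ 49
 17/101/196  17/101/195  17/101/195  17/101/195  17/100/196  17/101/196  16/103/185  13/ 90/128 114/ 96/ 64 107/187/ 71 107/171/ 73 108/180/ 58 107/186/ 48
```

Run:
```python
from cen import *
a,b=capture('scene'),capture('top')
h=cv2.cvtColor(a['pixels'],cv2.COLOR_BGR2HSV)
x,y,w=195,198,6
for row in h[y-w:y+w+1,x-w:x+w+1]: print(' '.join('%3d/%3d/%3d'%tuple(p) for p in row))
for x,y in((323,181),(319,186)):
    s=cv2.imread('pics/top0.png');s=cv2.cvtColor(s,cv2.COLOR_BGR2HSV)[y-3:y+4,x-4:x+5]
    print(x,y)
    for row in s: print(' '.join('%3d/%3d/%3d'%tuple(p) for p in row))
# door in hand
s=readout.sense();Rt=Ro.from_rotvec(s['orientation']).as_matrix();p=np.array(s['tool_pos'])
K={'lo':(214.95,163.8),'up':(213.15,142.4)}
for k,px in K.items():
    # plane tool y=0
    o,d=ray(a,px);n=Rt[:,1];X=o+d*((p-o)@n)/(d@n);print(k,X,'tool frame',Rt.T@(X-p))
o,d=ray(a,(192,177))
for z in(.122,.124,.126):print('pin up mid',z,onz(a,(192.,177.),z))
print('pin from top tip z133:',onz(b,(323,181.7),.133),onz(b,(319,186.7),.053))
```

```text
11/ 46/111  16/ 97/177  17/104/194  17/103/194  17/103/193  17/103/193  17/102/192  17/102/192  17/103/191  17/103/191  17/104/192  17/102/192  17/103/193
  5/ 25/110  16/ 87/172  17/100/194  17/101/195  17/101/195  17/101/194  17/104/194  17/103/193  17/102/193  17/102/193  17/103/193  17/103/193  17/102/192
  4/ 16/111  15/ 72/159  16/ 95/190  17/100/197  17/100/196  18/106/195  19/114/195  18/105/195  17/102/195  17/102/195  17/103/194  17/101/194  17/101/194
175/ 14/113  14/ 62/148  16/ 95/185  17/101/195  17/102/190  19/120/189  21/136/189  19/119/187  17/103/193  17/ 99/195  17/100/196  17/101/195  17/101/195
175/ 14/113  14/ 61/146  16/ 98/183  17/103/193  17/108/179  20/134/164  21/155/160  19/132/164  17/104/187  17/ 98/197  17/ 98/197  17/ 99/196  17/100/196
170/ 14/112  12/ 55/143  16/ 95/183  17/102/195  17/105/185  18/128/146  19/162/121  18/136/137  17/106/175  17/102/193  17/100/196  17/ 99/196  17/ 99/196
162/ 12/110   9/ 37/130  16/ 90/181  17/ 99/196  17/101/182  17/124/140  20/162/110  20/149/113  16/101/141  16/ 99/182  17/101/194  17/102/195  17/101/195
158/  9/1
[... 2063 characters left out ...]
176/148  22/178/150  20/139/101  17/ 94/ 79  13/ 65/ 71  12/ 31/ 81
 16/118/123  16/ 67/ 91  19/135/102  22/178/143  21/172/145  19/139/103  16/ 94/ 81  12/ 60/ 76   9/ 40/ 82
 17/117/122  17/ 81/ 85  18/114/ 92  20/155/105  20/118/ 95  18/104/ 88  15/ 96/ 90  13/ 77/ 83  12/ 62/ 90
 16/127/145  17/100/102  18/ 83/ 80  18/109/ 84  16/ 89/ 97  17/117/105  17/121/110  15/112/109  16/107/126
lo [ 0.497 -0.086  0.088] tool frame [ 0.076 -0.     0.08 ]
up [ 0.497 -0.086  0.168] tool frame [ 0.076 -0.    -0.001]
pin up mid 0.122 [ 0.594 -0.108  0.122]
pin up mid 0.124 [ 0.595 -0.107  0.124]
pin up mid 0.126 [ 0.597 -0.106  0.126]
pin from top tip z133: [ 0.598 -0.108  0.133] [ 0.598 -0.108  0.053]
```

Run:
```python
from cen import *
np.set_printoptions(precision=4,suppress=True)
a,b=capture('scene'),capture('top');cs={'scene':a,'top':b}
obs=[('scene',(0,0,124),(192.05,177.)),('scene',(0,0,44),(195.25,197.5)),('top',(0,0,131),(322.6,181.3)),('top',(0,0,51),(318.6,186.4))]
for o in(obs,obs[:2],obs[2:]):
    p,e=fit(o,cs,[.6,-.1],lambda p:(np.eye(3),np.array([p[0],p[1],0])));print('pin xy',p,e.round(2).tolist())
    p,e=fit(o,cs,[.6,-.1,0],lambda p:(np.eye(3),p));print('  free z',p)
s=readout.sense();Rt=Ro.from_rotvec(s['orientation']).as_matrix();p=np.array(s['tool_pos']);print(p,Rt)
for k,px in {'lo':(214.95,163.8),'up':(213.15,142.4)}.items():
    o,d=ray(a,px);n=Rt[:,1];X=o+d*((p-o)@n)/(d@n);print(k,X,'tool frame',Rt.T@(X-p))
```

```text
pin xy [ 0.5981 -0.1066] [[-0.27, 0.76], [-0.5, 0.24], [-0.19, 0.52], [-0.25, 0.48]]
  free z [ 0.5986 -0.106   0.003 ]
pin xy [ 0.5961 -0.1064] [[0.13, 0.26], [-0.13, -0.26]]
  free z [ 0.6145 -0.0955  0.0231]
pin xy [ 0.5994 -0.1072] [[0.03, 0.0], [-0.04, -0.0]]
  free z [ 0.6005 -0.1081 -0.0064]
[ 0.4216 -0.072   0.1672] [[ 0.9839 -0.1785  0.0043]
 [-0.1785 -0.9839 -0.0019]
 [ 0.0046  0.0011 -1.    ]]
lo [ 0.4969 -0.0857  0.0876] tool frame [ 0.0762 -0.      0.0799]
up [ 0.4966 -0.0856  0.168 ] tool frame [ 0.0762  0.     -0.0005]
```

Request:
arm_command(
  plan=[
    [[0.7,-0.15,-0.1,0,0,0,255],[0.7,-0.15,-0.1,0,0,0,255],[0.6,-0.12,-0.1,0,0,-0.04,255],[0.5,-0.1,0,0,0,0,255],[0,0,0,0,0,0,255]],
  ],
)

```text
time_s: 9.8
tool_pos: [0.5217, -0.0929, 0.1545]
orientation: [3.127, -0.287, 0.004]
ft_force: [-0.4, -0.2, -1.2]
grip_width: 0.0079
gripper_force: 30.0
```

```bash
cat > look.py <<'E'
from cen import *
import sys
np.set_printoptions(precision=4,suppress=True)
s=readout.sense();Rt=Ro.from_rotvec(s['orientation']).as_matrix();p=np.array(s['tool_pos'])
print(p,Rt[:,2],s['ft_force'],s['wrist_torque'],s['grip_width'])
Rd,_=door([0,0,0],-.182-np.pi/2);need(tool(Rd),[.5219,-.0926,.1495])
a,b=capture('scene'),capture('top')
f=lambda i,x,y,w,h:cv2.resize(i[y:y+h,x:x+w],(400,600),interpolation=cv2.INTER_CUBIC)
cv2.imwrite(sys.argv[1],np.hstack([f(a['pixels'],175,160,40,60),f(b['pixels'],300,150,40,60)]))
E
python3 look.py pics/g3.png
```

```text
[ 0.5217 -0.0929  0.1545] [ 0.0027 -0.0014 -1.    ] [-0.4041 -0.178  -1.2185] [-0.0136  0.1811 -0.0063] 0.007916809903601543
 shift [ 0.0046  0.0069 -0.1247] turn [0.0158 0.031  0.0122] rows>= 0.12467813610988754
```

View pics/g3.png

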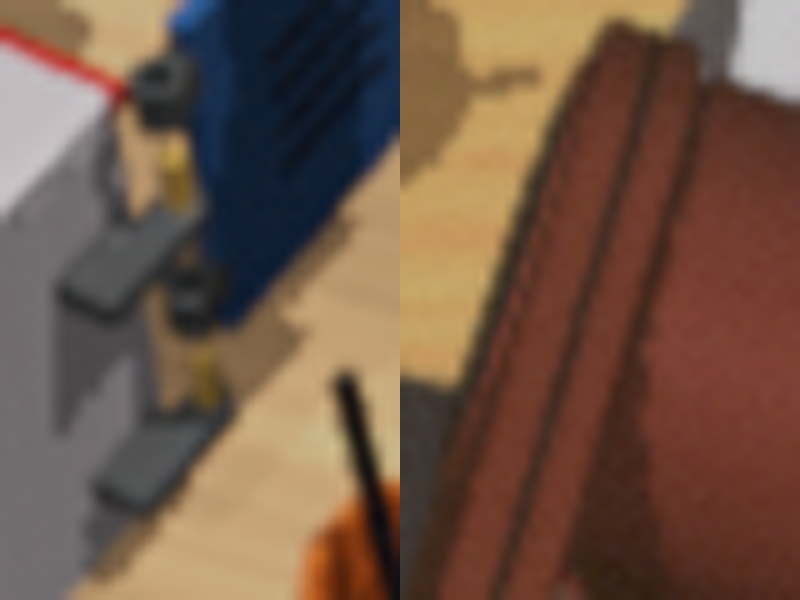

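The picture shows both knuckles standing straight above both brass pins: upper knuckle at crop (166,88) over its pin at (177,175), lower knuckle at (195,300) over its pin at (205,378). The offset is under 1 mm, so I'll lower gently.

Request:
arm_command(
  plan=[
    [[0,-0.012,-0.15,0.015,0.03,0,255],[0,0,-0.15,0,0,0,255],[0,0,0,0,0,0,255]],
  ],
)

```text
time_s: 10.28
tool_pos: [0.5204, -0.093, 0.1417]
orientation: [-3.128, 0.288, 0.002]
ft_force: [0.1, -0.3, -1.8]
grip_width: 0.0078
gripper_force: 30.0
```

Request:
arm_command(
  plan=[
    [[0,0,-0.08,0,0,0,255],[0,0,-0.08,0,0,0,255],[0,0,0,0,0,0,255]],
  ],
)

```text
time_s: 10.65
tool_pos: [0.5216, -0.0934, 0.1367]
orientation: [3.128, -0.288, 0.002]
ft_force: [-1.4, 0.3, 2.3]
grip_width: 0.0076
gripper_force: 30.0
```

Request:
arm_command(
  plan=[
    [[0,0,-0.05,0,0,0,255],[0,0,0,0,0,0,255]],
  ],
)

```text
time_s: 10.9
tool_pos: [0.5213, -0.0933, 0.1351]
orientation: [3.128, -0.288, 0.001]
ft_force: [-4.3, 1.4, 6.6]
grip_width: 0.0079
gripper_force: 30.0
```

Request:
arm_command(
  plan=[
    [[-0.025,0.005,0.02,0,0,0,255],[0,0,0,0,0,0,255],[0,0,-0.05,0,0,0,255],[0,0,0,0,0,0,255]],
  ],
)

```text
time_s: 11.4
tool_pos: [0.5199, -0.093, 0.1338]
orientation: [3.128, -0.288, -0.001]
ft_force: [-6.0, 1.7, 9.7]
grip_width: 0.0076
gripper_force: 30.0
```

Request:
arm_command(
  plan=[
    [[-0.025,0.005,0,0,0,0,255],[0,0,0,0,0,0,255]],
  ],
)

```text
time_s: 11.65
tool_pos: [0.5194, -0.093, 0.1337]
orientation: [3.128, -0.288, 0.001]
ft_force: [-2.9, 0.5, 5.7]
grip_width: 0.008
gripper_force: 30.0
```

Request:
arm_command(
  plan=[
    [[-0.025,0.005,0,0,0,0,255],[0,0,0,0,0,0,255]],
  ],
)

```text
time_s: 11.9
tool_pos: [0.5186, -0.0928, 0.1333]
orientation: [3.128, -0.288, 0.002]
ft_force: [0.3, -0.4, 3.6]
grip_width: 0.0075
gripper_force: 30.0
```

```bash
python3 look.py pics/g4.png
```

```text
[ 0.5186 -0.0928  0.1333] [ 0.0013 -0.0004 -1.    ] [ 0.3448 -0.3648  3.6081] [-0.0666 -0.151  -0.0279] 0.007546739438530728
 shift [0.0818 0.0041 0.4061] turn [0.0041 0.0152 0.0164] rows>= 0.4060715104373794
```

View pics/g4.png

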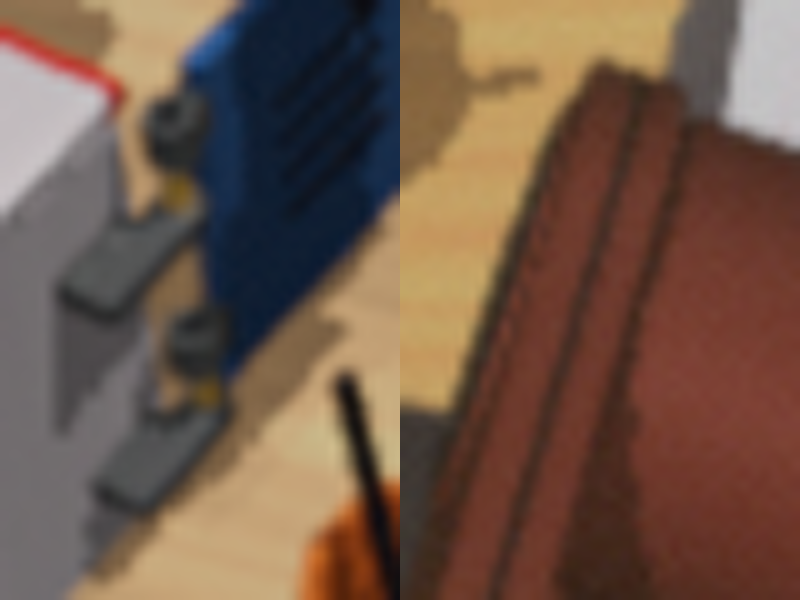

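The door has tilted about 4° in the grip: the lower knuckle at crop (196,342) is left of its pin at (208,390), and the upper at (176,130) is right of its pin at (179,190). I'll lift clear, counter-rotate and measure the tilt by line fit.

Request:
arm_command(
  plan=[
    [[0,0,0.2,0,0,0,255],[0,0,0.2,0,0,0,255],[0.074,-0.014,0.1,0.145,0.78,0,255],[0,0,0,0,0,0,255],[0,0,0,0,0,0,255]],
  ],
)

```text
time_s: 12.62
tool_pos: [0.5208, -0.093, 0.1524]
orientation: [-3.12, 0.287, 0.108]
ft_force: [-0.3, -0.3, -2.3]
grip_width: 0.0077
gripper_force: 30.0
```

```bash
cat > meas.py <<'E'
from cen import *
np.set_printoptions(precision=4,suppress=True)
PIN=np.array([.5981,-.1066])
def meas(show=True):
    s=readout.sense();Rt=Ro.from_rotvec(s['orientation']).as_matrix();p=np.array(s['tool_pos'])
    Rd,_=door([0,0,0],-.182-np.pi/2);print('tcp',p,'F',np.array(s['ft_force']))
    need(tool(Rd),p)
    a=capture('scene');h=cv2.cvtColor(cv2.GaussianBlur(a['pixels'],(0,0),.01),cv2.COLOR_BGR2HSV).astype(float)
    # hinge model: upper/lower knuckle mid = p+Rt@(x+-...), fit dark low-sat blobs near prediction
    wt=np.clip((80-h[...,1])/40,0,1)*np.clip((72-h[...,2])/25,0,1)
    out=[]
    for nm,dz in(('up',-.0015),('lo',.0785)):
        q=proj(a,p+Rt@np.array([.077,0,dz]));x,y=np.round(q).astype(int)
        # centroid, two iterations, 4 px radius
        c=q.copy()
        for _ in range(4):
            yy,xx=np.mgrid[y-9:y+10,x-9:x+10];w=wt[y-9:y+10,x-9:x+10]*(np.abs(xx-c[0])<3.8)*(np.abs(yy-c[1])<4.6)
            c=np.array([(w*xx).sum(),(w*yy).sum()])/w.sum()
        out.append(c);print(nm,'pred',q,'seen',c,'w',w.sum())
    u,v=out;d=v-u
    X=p+Rt@np.array([.077,0,0]);m=proj(a,X+[0,0,0])-proj(a,X+[0,0,-.08]);m=-m
    ex=(proj(a,X+[.00983,-.00181,-.08])-proj(a,X+[0,0,-.08]))/10 # px per mm along plate
    print('up->lo',d,'vertical',m,'lower +x offset mm',(d[0]-m[0]*d[1]/m[1])/ex[0])
    # blue left edge
    pts=[]
    for y in range(int(u[1])-8,int(v[1])+9):
        if abs(y-u[1])<6 or abs(y-v[1])<6: continue
        row=h[y];x0=int(u[0]+(y-u[1])*d[0]/d[1])-4
        b=((row[x0:x0+14,0]>100)&(row[x0:x0+14,0]<120)&(row[x0:x0+14,1]>95))
        if b.any(): 
            i=x0+np.argmax(b);s0,s1=row[i-1,1],row[i,1];pts.append((y,i))
    if len(pts)>5:
        P=np.array(pts);k=np.polyfit(P[:,0],P[:,1],1);print('blue edge slope',k[0],'vertical slope',m[0]/m[1],'offset mm/80',(k[0]-m[0]/m[1])*m[1]/ex[0],len(P))
    cv2.imwrite('pics/last_raw.png',a['pixels'])
    return a
if __name__=='__main__': meas()
E
python3 meas.py
```

```text
tcp [ 0.5208 -0.093   0.1524] F [-0.3011 -0.3319 -2.3089]
 shift [0. 0. 0.] turn [-0.1463 -0.7783  0.0154] rows>= 0.7782714326190033
up pred [190.9296 170.7119] seen [191.3533 170.1138] w 19.734
lo pred [195.1467 189.9682] seen [194.8438 189.4335] w 31.576
up->lo [ 3.4905 19.3197] vertical [ 3.0426 20.5771] lower +x offset mm -2.98273406549963
blue edge slope 0.16753022452504418 vertical slope 0.14786372131705555 offset mm/80 -1.904462124861614 10
```

Run:
```python
from cen import *
a=cv2.imread('pics/last_raw.png');c=cv2.resize(a[160:205,175:220],(600,600),interpolation=cv2.INTER_CUBIC)
C=capture('scene')
cv2.imwrite('pics/g5.png',c)
```

```text
(no output)
```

View pics/g5.png

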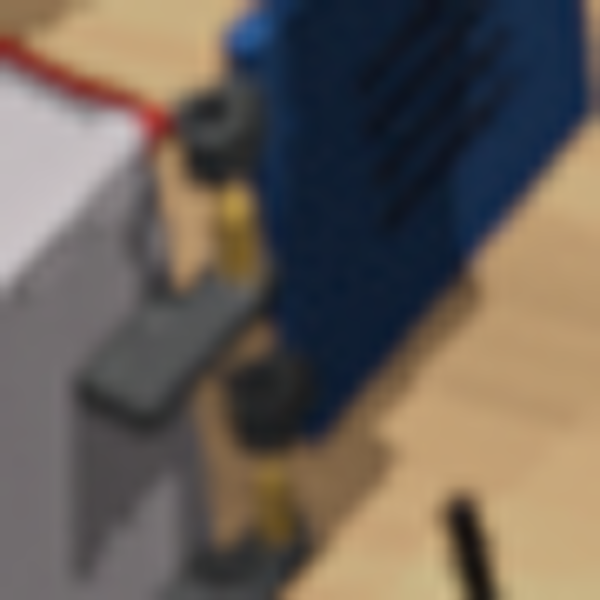

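Scaled crop: upper knuckle (220,133) lines up with its pin (236,235). The lower knuckle (271,399) is about 13 crop px right of the line to its pin (273,500), so I over-corrected by about 2.5°. I'll turn half of it back.

Request:
arm_command(
  plan=[
    [[0,0,0,-0.08,-0.45,0,255],[0,0,0,0,0,0,255],[0,0,0,0,0,0,255]],
  ],
)

```text
time_s: 13.1
tool_pos: [0.521, -0.0932, 0.153]
orientation: [-3.125, 0.288, 0.046]
ft_force: [0.7, -0.6, -2.9]
grip_width: 0.0076
gripper_force: 30.0
```

```bash
python3 meas.py
```

```text
tcp [ 0.521  -0.0932  0.153 ] F [ 0.6666 -0.6048 -2.9083]
 shift [0. 0. 0.] turn [-0.0643 -0.3303  0.0179] rows>= 0.3302949448039977
up pred [190.6665 169.7807] seen [191.2338 169.0526] w 23.263
lo pred [194.2414 189.9265] seen [193.5308 188.7812] w 34.658
up->lo [ 2.297  19.7286] vertical [ 3.0637 20.6722] lower +x offset mm 2.941170458946029
blue edge slope 0.17224054011618756 vertical slope 0.1482024446483326 offset mm/80 -2.331525225670169 10
```

```bash
cat > tilt.py <<'E'
from cen import *
np.set_printoptions(precision=3,suppress=True)
from scipy.ndimage import map_coordinates
def edge(I,a,b,n,nout,half=3.5):
    "subpixel edge near segment a-b; nout=unit normal to outside; returns fit offset at ends"
    ts=np.linspace(0.08,.92,n);ss=np.linspace(-half,half,71);r_=[]
    for t in ts:
        c=a+(b-a)*t;P=c[:,None]+nout[:,None]*ss
        f=map_coordinates(I,[P[1],P[0]],order=1)
        g=np.gradient(f);k=np.argmax(g)
        if g[k]<1.: continue
        w=np.clip(g,0,None)*(np.abs(np.arange(71)-k)<15);r_.append((t,(w*ss).sum()/w.sum()))
    A=np.array(r_)
    for _ in range(4):
        k=np.polyfit(A[:,0],A[:,1],1);e=A[:,1]-np.polyval(k,A[:,0]);A=A[np.abs(e)<max(.25,2*e.std())]
    return k,len(A),e.std()
def tilt():
    s=readout.sense();Rt=Ro.from_rotvec(s['orientation']).as_matrix();p=np.array(s['tool_pos'])
    tx,ty=Rt[:,0],Rt[:,1];hx=np.array([tx[0],tx[1],0])/np.hypot(tx[0],tx[1])
    a=capture('scene');I=a['pixels'][...,2].astype(float)
    H=p+Rt@np.array([.077,0,.0865]) # lower knuckle underside est
    P=lambda y,z,xo=0:proj(a,H+hx*(y/1000)+np.array([0,0,z/1000])+ty*xo/1000)
    # inner face is tool y side? use ty sign so that edge is silhouette (visible = outer face)
    for nm,A,B in(('bottom',(-15,-15),(-115,-15)),('free',(-120,-10),(-120,60)),('hinge',(-10,22),(-10,74))):
        a1,b1=P(*A),P(*B);d=(b1-a1)/np.linalg.norm(b1-a1);n=np.array([-d[1],d[0]])
        mid=P(-60,40);n=n if (a1-mid)@n>0 else -n
        k,m,sd=edge(I,a1,b1,40,n)
        # numeric sensitivity: rotate door by 1deg about lower hinge in plate plane
        th=np.radians(1);rot=lambda y,z:(y*np.cos(th)+z*np.sin(th),-y*np.sin(th)+z*np.cos(th))
        da=(P(*rot(*A))-a1)@n;db=(P(*rot(*B))-b1)@n
        print(nm,'ends',a1,b1,'fit',k,m,round(sd,2),'tilt deg (+: top to +x)',k[0]/(db-da))
if __name__=='__main__': tilt()
E
python3 tilt.py
```

```text
bottom ends [198.195 191.953] [217.842 169.599] fit [-0.068  0.106] 39 0.1 tilt deg (+: top to +x) 0.22503158426840963
free ends [218.68  167.323] [217.254 149.586] fit [ 0.06  -0.227] 39 0.06 tilt deg (+: top to +x) -0.23164834654905464
hinge ends [195.889 184.062] [193.997 170.59 ] fit [1.52  0.205] 35 0.29 tilt deg (+: top to +x) 6.569330316222111
```

The two line fits agree that the door is vertical within 0.25°. Lowering again.

Request:
arm_command(
  plan=[
    [[0.012,0,-0.12,0,0,0,255],[0,0,-0.1,0,0,0,255],[0,0,-0.05,0,0,0,255],[0,0,0,0,0,0,255]],
  ],
)

```text
time_s: 13.7
tool_pos: [0.5215, -0.0932, 0.1417]
orientation: [-3.125, 0.288, 0.046]
ft_force: [-1.1, 0.7, -2.9]
grip_width: 0.008
gripper_force: 30.0
```

Request:
arm_command(
  plan=[
    [[0,0,-0.04,0,0,0,255],[0,0,0,0,0,0,255]],
  ],
)

```text
time_s: 13.95
tool_pos: [0.5215, -0.0932, 0.1404]
orientation: [-3.125, 0.287, 0.046]
ft_force: [-2.0, 0.2, -1.3]
grip_width: 0.0082
gripper_force: 30.0
```

Request:
arm_command(
  plan=[
    [[0,0,-0.03,0,0,0,255],[0,0,0,0,0,0,255]],
  ],
)

```text
time_s: 14.2
tool_pos: [0.5215, -0.0932, 0.1393]
orientation: [-3.125, 0.287, 0.046]
ft_force: [-3.2, 0.4, 0.4]
grip_width: 0.0078
gripper_force: 30.0
```

Request:
arm_command(
  plan=[
    [[-0.025,0.005,0,0,0,0,255],[0,0,0,0,0,0,255]],
  ],
)

```text
time_s: 14.45
tool_pos: [0.5212, -0.0932, 0.1396]
orientation: [-3.125, 0.288, 0.043]
ft_force: [-0.3, -0.4, -1.5]
grip_width: 0.008
gripper_force: 30.0
```

Request:
arm_command(
  plan=[
    [[0,0,-0.03,0,0,0,255],[0,0,0,0,0,0,255]],
  ],
)

```text
time_s: 14.7
tool_pos: [0.5208, -0.093, 0.1381]
orientation: [-3.125, 0.287, 0.045]
ft_force: [0.4, 1.4, -2.9]
grip_width: 0.0077
gripper_force: 30.0
```

```bash
python3 tilt.py;python3 -c "
from plant import readout
s=readout.sense();print(s['wrist_torque'],s['ft_force'],s['tool_pos'])"
```

```text
bottom ends [198.782 195.427] [218.233 173.109] fit [-0.061  0.218] 33 0.13 tilt deg (+: top to +x) 0.20539874315495427
free ends [219.063 170.855] [217.667 153.428] fit [ 0.148 -0.265] 40 0.07 tilt deg (+: top to +x) -0.5780751804738176
hinge ends [196.512 187.698] [194.659 174.477] fit [-0.592  1.508] 40 0.38 tilt deg (+: top to +x) -2.5862352574072776
[0.02141165 0.16619794 0.01980866] [-0.17970297 -0.23498775 -1.7386606 ] [ 0.52075729 -0.09303869  0.13810086]
```

Request:
arm_command(
  plan=[
    [[0,0,-0.05,0,0,0,255],[0,0,-0.05,0,0,0,255],[0,0,0,0,0,0,255]],
  ],
)

```text
time_s: 15.12
tool_pos: [0.5209, -0.0931, 0.1353]
orientation: [-3.125, 0.287, 0.044]
ft_force: [-4.1, 0.2, 6.3]
grip_width: 0.0078
gripper_force: 30.0
```

Request:
arm_command(
  plan=[
    [[0,0,-0.05,0,0,0,255],[0,0,-0.05,0,0,0,255],[0,0,0,0,0,0,255]],
  ],
)

```text
time_s: 15.5
tool_pos: [0.52, -0.093, 0.1322]
orientation: [-3.125, 0.287, 0.048]
ft_force: [-10.1, 1.7, 15.7]
grip_width: 0.0079
gripper_force: 30.0
```

Request:
arm_command(
  plan=[
    [[0,0,0.14,0,0,0,255],[0,0,0,0,0,0,255]],
  ],
)

```text
time_s: 15.75
tool_pos: [0.5203, -0.0929, 0.1357]
orientation: [-3.125, 0.287, 0.047]
ft_force: [-2.7, -0.3, -0.9]
grip_width: 0.0078
gripper_force: 30.0
```

```bash
python3 tilt.py;python3 - <<'E'
from cen import *
s=readout.sense();print(s['wrist_torque'],s['ft_force'],s['tool_pos'])
a=capture('scene')['pixels'];cv2.imwrite('pics/g6.png',cv2.resize(a[163:208,175:220],(600,600),interpolation=cv2.INTER_CUBIC))
E
```

```text
bottom ends [199.004 195.866] [218.409 173.565] fit [ 0.589 -0.334] 34 0.09 tilt deg (+: top to +x) -1.9942568127323932
free ends [219.238 171.315] [217.851 153.938] fit [ 0.337 -0.85 ] 39 0.13 tilt deg (+: top to +x) -1.32196373170254
hinge ends [196.745 188.162] [194.902 174.981] fit [-1.903  2.327] 39 0.27 tilt deg (+: top to +x) -8.328629395106555
[0.07  0.618 0.002] [-2.144 -0.895 -0.766] [ 0.52  -0.093  0.135]
```

View pics/g6.png

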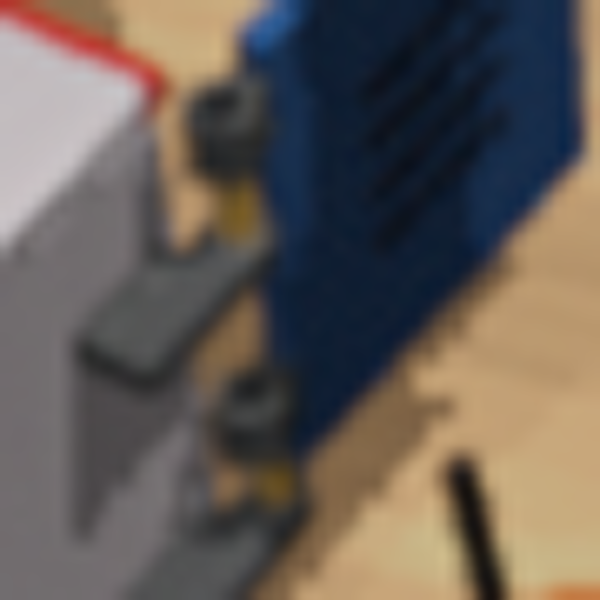

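The upper knuckle (230,128) is close to its pin line, but the lower one (253,415) is left of its pin (273,483). The door slipped in tilt again, so the lower knuckle sits too far towards +x and catches. I'll lift, rotate by about 3° and retry.

Request:
arm_command(
  plan=[
    [[0,0,0.2,0,0,0,255],[0.022,-0.004,0.1,0.12,0.64,0,255],[0,0,0,0,0,0,255],[0,0,0,0,0,0,255]],
  ],
)

```text
time_s: 16.35
tool_pos: [0.5217, -0.0932, 0.1476]
orientation: [-3.118, 0.287, 0.132]
ft_force: [0.3, 0.1, -1.1]
grip_width: 0.0077
gripper_force: 30.0
```

```bash
python3 tilt.py; python3 meas.py | grep -v blue
python3 - <<'E'
import cv2
I=cv2.imread('pics/last_raw.png');g=cv2.cvtColor(I,cv2.COLOR_BGR2GRAY)
print('\n'.join(' '.join('%3d'%v for v in r) for r in g[163:182,184:200]));print()
print('\n'.join(' '.join('%3d'%v for v in r) for r in g[183:203,186:204]))
E
```

```text
bottom ends [199.435 193.177] [218.881 170.933] fit [-0.442 -0.367] 38 0.09 tilt deg (+: top to +x) 1.4823313752037643
free ends [219.713 168.674] [218.341 151.132] fit [-0.224 -0.946] 39 0.07 tilt deg (+: top to +x) 0.8774854063390334
hinge ends [197.179 185.38 ] [195.345 172.063] fit [-0.153  2.139] 40 0.37 tilt deg (+: top to +x) -0.6682916951480636
tcp [ 0.5217 -0.0932  0.1475] F [-0.8447 -0.3978 -3.4108]
 shift [0. 0. 0.] turn [-0.1805 -0.9514  0.0168] rows>= 0.9513747818526032
up pred [190.9744 172.5625] seen [191.2352 171.1795] w 21.926000000000002
lo pred [195.4349 191.3463] seen [194.4077 190.9803] w 34.963
up->lo [ 3.1725 19.8008] vertical [ 3.03   20.4175] lower +x offset mm -1.1048688581793
171 171 171 172 173 173 173 143 102  86  80  55  29  25  29  27
175 174 173 172 172 172 170 131  79  70  59  38  29  30  26  29
174 176 176 176 175 175 173 133  67  42  43  35  27  27  27  28
147 163 173 177 177 168 163 126  72  49  44  40  30  28  28  28
 87 118 147 164 160 136 117  95  78  62  50  43  34  29  28  29
104  97  97 122 109  76  57  55  71  64  49  43  33  29  25  29
164 
[... 1568 characters left out ...]
  75  43  36  34  30  29  31  33  61  94 104 108 137
 76  76  75  77  91  83  56  40  37  38  48  51  62  86 102 106 105 107
 77  87  81  77  87  94  85  67  63  69  75  86  95 104 107 107 105 106
 91 106  90  76  87 101 105  92  86  87  89 102 110 111 109 108 107 113
107 111  91  76  84 101 108 102  91  86  80  94 106 109 109 109 112 137
114 105  86  74  80 103 109 101  91  84  71  75  98 106 104 109 133 161
113  94  76  75  78 105 106  85  77  80  71  61  89 103 107 132 159 168
113  93  76  71  70  91  85  61  61  72  68  55  77 103 115 154 170 169
113  94  74  62  55  61  55  49  53  59  54  45  77 133 150 167 173 171
113  97  72  51  47  48  48  49  54  50  40  54 101 159 176 176 176 175
```

The knuckles now line up with both pins: upper centre column is 191.1 against an expected 191.15, lower is 194.2 against 194.3. Height is about 24 mm above seated. Lowering in small steps.

Request:
arm_command(
  plan=[
    [[0,0,-0.1,0,0,0,255],[0,0,-0.06,0,0,0,255],[0,0,0,0,0,0,255]],
  ],
)

```text
time_s: 16.82
tool_pos: [0.5215, -0.0931, 0.141]
orientation: [-3.117, 0.287, 0.134]
ft_force: [0.1, 0.4, -1.7]
grip_width: 0.0079
gripper_force: 30.0
```

Request:
arm_command(
  plan=[
    [[0,0,-0.05,0,0,0,255],[0,0,-0.03,0,0,0,255],[0,0,0,0,0,0,255]],
  ],
)

```text
time_s: 17.2
tool_pos: [0.5215, -0.0932, 0.138]
orientation: [-3.117, 0.287, 0.134]
ft_force: [-0.1, -0.4, -1.3]
grip_width: 0.008
gripper_force: 30.0
```

Request:
arm_command(
  plan=[
    [[0,0,-0.05,0,0,0,255],[0,0,0,0,0,0,255]],
  ],
)

```text
time_s: 17.45
tool_pos: [0.5216, -0.0932, 0.1366]
orientation: [-3.117, 0.287, 0.134]
ft_force: [-3.1, -0.3, 2.3]
grip_width: 0.0077
gripper_force: 30.0
```

Request:
arm_command(
  plan=[
    [[-0.025,0.005,0,0,0,0,255],[0,0,0,0,0,0,255]],
  ],
)

```text
time_s: 17.7
tool_pos: [0.5212, -0.0932, 0.1365]
orientation: [-3.118, 0.287, 0.131]
ft_force: [1.7, -0.5, 2.1]
grip_width: 0.008
gripper_force: 30.0
```

Request:
arm_command(
  plan=[
    [[0,0,-0.04,0,0,0,255],[0,0,0,0,0,0,255]],
  ],
)

```text
time_s: 17.95
tool_pos: [0.5209, -0.0932, 0.1353]
orientation: [-3.118, 0.287, 0.132]
ft_force: [-1.8, -0.7, 5.5]
grip_width: 0.0079
gripper_force: 30.0
```

Request:
arm_command(
  plan=[
    [[0,0,-0.04,0,0,0,255],[0,0,0,0,0,0,255]],
  ],
)

```text
time_s: 18.2
tool_pos: [0.5204, -0.093, 0.1339]
orientation: [-3.117, 0.287, 0.134]
ft_force: [-5.5, 0.5, 8.5]
grip_width: 0.008
gripper_force: 30.0
```

```bash
cat > dump.py <<'E'
from cen import *
import cv2
a=capture('scene');cv2.imwrite('pics/last_raw.png',a['pixels'])
g=cv2.cvtColor(a['pixels'],cv2.COLOR_BGR2GRAY)
print('up c184 r166');print('\n'.join('%d '%(i+166)+' '.join('%3d'%v for v in r) for i,r in enumerate(g[166:185,184:200])))
print('lo c186 r186');print('\n'.join('%d '%(i+186)+' '.join('%3d'%v for v in r) for i,r in enumerate(g[186:205,186:204])))
E
python3 tilt.py; python3 dump.py
```

```text
bottom ends [200.163 196.047] [219.407 173.863] fit [ 0.4   -0.788] 36 0.13 tilt deg (+: top to +x) -1.370329811894881
free ends [220.232 171.626] [218.894 154.363] fit [ 0.379 -1.805] 40 0.1 tilt deg (+: top to +x) -1.5009369606260479
hinge ends [197.946 188.394] [196.154 175.303] fit [-1.205  3.035] 38 0.22 tilt deg (+: top to +x) -5.332464644731672
up c184 r166
166 147 163 174 177 177 176 177 176 142  94  78  68  44  28  28  28
167  90 117 147 169 176 177 177 175 128  64  59  52  37  29  27  27
168 125  88  88 139 168 174 174 163 114  53  42  43  33  29  26  29
169 175 129  74 106 158 164 153 131  92  67  56  45  35  26  29  28
170 188 146  91 124 149 133 104  82  72  80  67  47  35  28  28  28
171 166 124 110 147 131  86  55  44  49  76  63  44  38  31  28  27
172 136 116 125 148 119  71  52  48  60  71  56  45  43  35  27  26
173 126 123 123 145 117  68  58  54  63  61  48  44  43  34  27  27
174 125 114 107 139 119  66  46  41  45  44  41  42  44  35  29  28
175 115 108  95 130 122  75  42  41  43  42  38  43  44  34  28  28
176 110 106  92 117 128  90  47  40  42  44  40  39  
[... 1315 characters left out ...]
  75 100 107 107
196  91 106 110  92  86  67  44  40  37  32  29  30  36  65  99 109 109 108
197 108 113 103  85  84  78  58  42  37  36  38  39  59  90 106 110 110 109
198 113 113  92  75  80  95  90  67  52  58  58  53  84 103 107 107 106 109
199 114 113  91  75  79 103 106  79  66  75  71  60  89 105 107 105 103 112
200 114 113  92  72  70  90  85  62  59  72  68  56  78 102 108 106 109 133
201 114 113  91  64  53  62  56  48  53  59  53  45  72 105 112 116 138 163
202 114 111  90  60  49  48  49  49  51  51  42  52  89 108 116 139 167 176
203 110 101  87  71  63  55  53  54  53  44  44  77 103 112 119 159 176 177
204 102  87  83  81  81  74  69  69  57  46  70  95 107 130 142 163 173 176
```

The numbers say the door sits on the pin tips about 2.5 mm too far towards +x and slips in tilt under load. I'll lift, re-tilt by +2.7° and shift 2.5 mm in -x.

Request:
arm_command(
  plan=[
    [[0,0,0.2,0,0,0,255],[-0.06,0.008,0.06,0.1,0.53,0,255],[0,0,0,0,0,0,255],[0,0,0,0,0,0,255]],
  ],
)

```text
time_s: 18.8
tool_pos: [0.5179, -0.0925, 0.1428]
orientation: [-3.109, 0.286, 0.207]
ft_force: [0.7, 0.2, -1.8]
grip_width: 0.0077
gripper_force: 30.0
```

```bash
python3 tilt.py; python3 dump.py; python3 -c "
from plant import readout
s=readout.sense();print(s['tool_pos'],s['ft_force'],s['wrist_torque'],s['joints'])"
```

```text
bottom ends [201.422 193.096] [220.612 171.042] fit [-0.728 -0.713] 37 0.15 tilt deg (+: top to +x) 2.4808300727643204
free ends [221.438 168.803] [220.151 151.42 ] fit [-0.471 -1.607] 40 0.06 tilt deg (+: top to +x) 1.8776612986018466
hinge ends [199.237 185.368] [197.488 172.175] fit [0.117 2.883] 40 0.05 tilt deg (+: top to +x) 0.5219297464857037
up c184 r166
166 148 163 174 178 177 176 177 176 135  68  44  33  29  28  26  28
167  88 119 148 169 177 171 166 158 121  75  55  39  29  28  27  29
168  97  81  89 140 163 149 125  98  78  79  67  46  32  28  29  29
169 127  97  64 106 133 110  67  44  47  70  63  49  37  27  27  26
170 156 115  81 124 128  90  54  42  47  66  61  46  36  28  29  29
171 165 121 112 147 136  92  61  57  60  66  54  45  35  29  27  30
172 137 116 125 148 134  86  54  57  58  51  44  42  33  28  27  28
173 126 123 117 144 147 100  45  39  43  42  40  37  30  28  29  27
174 124 113  97 138 154 115  57  39  40  42  41  36  28  27  28  28
175 116 107  92 132 153 136 100  62  50  56  46  34  28  27  26  26
176 110 106  90 119 148 153 127  88  73  85  67  38  28
[... 1501 characters left out ...]
  80 103 110 101  90  84  71  75  98 106 106 105 113 155
199 115 113  91  75  77 104 106  85  76  80  72  62  89 104 105 109 133 160
200 114 106  86  72  69  91  84  61  60  73  68  56  77 101 113 135 160 169
201 113  95  75  63  55  62  56  50  55  59  54  45  73 106 140 166 174 172
202 113  97  72  55  47  48  48  49  53  50  42  52  88 117 161 177 177 176
203 111  98  75  55  48  48  51  52  51  42  44  77 108 140 167 176 176 176
204 102  88  81  71  66  67  60  54  47  47  69 100 132 160 171 173 174 176
[ 0.51782354 -0.09252669  0.1429507 ] [-0.14077425  0.22412783 -2.72770988] [-0.04446569  0.03398302  0.02088541] [-0.3157397   0.16676182  1.74877052 -0.01719283  1.35820213  1.44322428]
```

Sideways stiffness at the jam (about 5 N per mm) suggests the pins were already in the holes and the door jammed in tilt. I'll set the tilt between the two estimates, re-enter, and probe sideways to confirm engagement.

Request:
arm_command(
  plan=[
    [[0.05,-0.008,0,-0.045,-0.25,0,255],[0,0,-0.06,0,0,0,255],[0,0,-0.04,0,0,0,255],[0,0,0,0,0,0,255]],
  ],
)

```text
time_s: 19.4
tool_pos: [0.52, -0.0929, 0.1391]
orientation: [-3.113, 0.286, 0.173]
ft_force: [-0.2, 0.2, -3.1]
grip_width: 0.0074
gripper_force: 30.0
```

Request:
arm_command(
  plan=[
    [[0,0,-0.04,0,0,0,255],[0,0,0,0,0,0,255]],
  ],
)

```text
time_s: 19.65
tool_pos: [0.52, -0.093, 0.1375]
orientation: [-3.113, 0.286, 0.173]
ft_force: [-1.0, 1.1, -1.7]
grip_width: 0.0081
gripper_force: 30.0
```

Request:
arm_command(
  plan=[
    [[0,0,-0.025,0,0,0,255],[0,0,0,0,0,0,255]],
  ],
)

```text
time_s: 19.9
tool_pos: [0.5201, -0.093, 0.1366]
orientation: [-3.113, 0.286, 0.173]
ft_force: [0.1, -0.2, -2.7]
grip_width: 0.008
gripper_force: 30.0
```

Request:
arm_command(
  plan=[
    [[0,0,-0.03,0,0,0,255],[0,0,0,0,0,0,255]],
  ],
)

```text
time_s: 20.15
tool_pos: [0.5202, -0.093, 0.136]
orientation: [-3.113, 0.286, 0.172]
ft_force: [-2.2, 0.2, 2.3]
grip_width: 0.0077
gripper_force: 30.0
```

Request:
arm_command(
  plan=[
    [[0,0,-0.03,0,0,0,255],[0,0,0,0,0,0,255]],
  ],
)

```text
time_s: 20.4
tool_pos: [0.5202, -0.093, 0.1354]
orientation: [-3.113, 0.286, 0.172]
ft_force: [-4.0, 0.9, 7.5]
grip_width: 0.0077
gripper_force: 30.0
```

Request:
arm_command(
  plan=[
    [[0,0,-0.03,0,0,0,255],[0,0,0,0,0,0,255]],
  ],
)

```text
time_s: 20.65
tool_pos: [0.5198, -0.093, 0.1345]
orientation: [-3.113, 0.286, 0.174]
ft_force: [-6.6, 1.3, 10.8]
grip_width: 0.008
gripper_force: 30.0
```

Request:
arm_command(
  plan=[
    [[0,0,0.05,0,0,0,255],[0.01,0.05,0,0,0,0,255],[0,0,0,0,0,0,255]],
  ],
)

```text
time_s: 21.02
tool_pos: [0.521, -0.0913, 0.1354]
orientation: [-3.114, 0.287, 0.171]
ft_force: [-1.4, -2.0, 2.4]
grip_width: 0.0074
gripper_force: 30.0
```

Request:
arm_command(
  plan=[
    [[-0.02,-0.1,0,0,0,0,255],[0,0,0,0,0,0,255]],
  ],
)

```text
time_s: 21.28
tool_pos: [0.5202, -0.0948, 0.1353]
orientation: [-3.112, 0.286, 0.171]
ft_force: [0.3, 2.2, 2.2]
grip_width: 0.0082
gripper_force: 30.0
```

```bash
python3 tilt.py; python3 dump.py|head -20; python3 -c "
from plant import readout
s=readout.sense();print(s['tool_pos'],s['ft_force'],s['wrist_torque'])"
```

```text
bottom ends [200.095 195.418] [219.313 173.295] fit [-0.28 -0.52] 35 0.14 tilt deg (+: top to +x) 0.9575608318578711
free ends [220.137 171.061] [218.797 153.801] fit [ 0.063 -1.886] 40 0.09 tilt deg (+: top to +x) -0.25075151643297333
hinge ends [197.88  187.761] [196.089 174.671] fit [-1.368  3.084] 40 0.22 tilt deg (+: top to +x) -6.066576647743056
up c184 r166
166 148 164 174 178 177 176 176 154 107  80  75  50  29  27  28  27
167  88 119 147 169 176 177 176 147  87  58  51  33  27  28  30  26
168  96  82  89 141 169 175 170 132  73  45  41  33  28  28  28  29
169 128 105  73 107 149 155 140 101  68  57  47  33  29  27  28  28
170 158 125  88 115 123  99  78  67  71  68  51  39  30  28  26  29
171 165 122 108 128 105  60  40  42  60  62  51  44  32  28  26  28
172 137 117 123 121  91  62  52  60  67  57  46  42  33  30  27  27
173 126 124 115 113  89  64  57  67  65  51  42  43  36  28  27  25
174 124 114  95 123  97  48  40  44  45  44  40  41  34  27  27  28
175 116 107  95 129 103  47  37  41  43  51  44  40  34  30  28  30
176 110  99  86 115 102  61  43  41  45  56  48  40  34  28  26  27
177 109  89  77 107 125 109  81  63  61  70  56  41  32  28  27  28
178 110  87  76 104 143 146 117  87  81  90  75  49  35  29  26  29
179 110  89  73  92 144 148 116  94  92  96  85  60  37  28  25  27
180 110  89  70  80 131 121  81  87  94  99  93  65  38  29  29  29
181 111  87  62  64  99  84  67  83  91  98  88  57  32  28  29  30
182 109  86  69  67  72  71  78  86  89  84  61  39  31  27  28  29
183 100  88  89  87  85  85  86  86  78  61  45  37  32  27  28  29
184  87  85  92  90  86  87  86  77  62  50  42  32  30  27  27  27
[ 0.52016262 -0.0947943   0.13524249] [0.85359765 1.59273244 2.53690705] [ 0.32919395 -0.36610323  0.09414859]
```

Run:
```python
import cv2
I=cv2.imread('pics/last_raw.png');g=cv2.cvtColor(I,cv2.COLOR_BGR2GRAY)
print('\n'.join('%d '%(i+188)+' '.join('%3d'%v for v in r) for i,r in enumerate(g[188:203,187:202])))
from h import *
c=capture('scene')
for z in(.035,.115):
    X=np.array([.598,-.1066,z]);b=proj(c,X);print([((proj(c,X+d)-b)).round(3).tolist() for d in([.001,0,0],[0,.001,0],[0,0,.001],[0,0,.018],[0,0,.016])])
```

```text
188  81  65  56  76  98 106 106  82  48  32  28  29  26  29  27
189  67  53  68  95 105 106 101  79  49  33  31  29  29  29  26
190  53  56  82 100  97  92  83  61  45  39  30  28  26  25  28
191  50  66  85  97  82  56  46  41  43  40  32  28  27  26  27
192  65  74  91  92  66  37  33  34  40  35  30  28  27  25  33
193  75  77  92  87  60  40  39  41  42  33  28  28  29  31  58
194  77  86  84  77  57  44  45  43  38  30  27  26  29  50  84
195  89  95  85  78  58  39  39  38  34  29  27  31  51  79 101
196 105  91  79  85  69  46  40  37  33  32  34  52  83 104 109
197 113  91  76  84  87  68  50  45  45  47  55  81 102 109 109
198 113  91  74  82 102  97  77  68  69  65  66  94 106 108 106
199 113  92  75  78 104 106  84  75  82  73  62  89 105 106 107
200 114  92  72  69  92  84  62  61  73  69  57  78 101 110 133
201 114  91  63  54  62  56  47  53  59  53  45  72 103 119 159
202 111  84  56  46  47  49  49  54  52  42  53  89 111 140 168
[[-0.15, 0.259], [0.331, 0.091], [-0.035, -0.235], [-0.634, -4.275], [-0.563, -3.796]]
[[-0.159, 0.262], [0.347, 0.092], [-0.039, -0.26], [-0.701, -4.727], [-0.622, -4.197]]
```

Probing showed only friction-like side forces, so the knuckles are resting on the pin tops, about 18 mm up. With that height known, the image gives the offsets: both knuckles about 1.9 mm too far in +x, and the lower one rolled about 2 mm towards -y. Correcting this.

Request:
arm_command(
  plan=[
    [[0,0,0.06,0,0,0,255],[-0.047,0.005,0,0.2,-0.036,0,255],[0,0,0,0,0,0,255],[0,0,-0.04,0,0,0,255],[0,0,0,0,0,0,255]],
  ],
)

```text
time_s: 22.05
tool_pos: [0.5177, -0.0948, 0.1357]
orientation: [-3.096, 0.283, 0.17]
ft_force: [-0.5, -0.7, -1.5]
grip_width: 0.0079
gripper_force: 30.0
```

Request:
arm_command(
  plan=[
    [[0,0,-0.03,0,0,0,255],[0,0,0,0,0,0,255]],
  ],
)

```text
time_s: 22.3
tool_pos: [0.5178, -0.0945, 0.1346]
orientation: [-3.095, 0.283, 0.169]
ft_force: [-0.1, 1.3, -1.7]
grip_width: 0.0077
gripper_force: 30.0
```

Request:
arm_command(
  plan=[
    [[0,0,-0.03,0,0,0,255],[0,0,0,0,0,0,255]],
  ],
)

```text
time_s: 22.55
tool_pos: [0.5179, -0.0946, 0.1334]
orientation: [-3.095, 0.283, 0.169]
ft_force: [-0.0, 1.8, -2.4]
grip_width: 0.0077
gripper_force: 30.0
```

It is going down now without vertical resistance, with a slight +y push. I'll follow that and continue.

Request:
arm_command(
  plan=[
    [[0,0.015,-0.04,0,0,0,255],[0,0,0,0,0,0,255]],
  ],
)

```text
time_s: 22.8
tool_pos: [0.5176, -0.0942, 0.1317]
orientation: [-3.096, 0.283, 0.17]
ft_force: [0.2, -0.1, -2.2]
grip_width: 0.0075
gripper_force: 30.0
```

Request:
arm_command(
  plan=[
    [[0,0,-0.05,0,0,0,255],[0,0,0,0,0,0,255]],
  ],
)

```text
time_s: 23.05
tool_pos: [0.5177, -0.0942, 0.1297]
orientation: [-3.095, 0.283, 0.17]
ft_force: [-0.1, 0.4, -1.8]
grip_width: 0.0082
gripper_force: 30.0
```

Request:
arm_command(
  plan=[
    [[0,0,-0.05,0,0,0,255],[0,0,0,0,0,0,255]],
  ],
)

```text
time_s: 23.3
tool_pos: [0.5178, -0.0942, 0.1277]
orientation: [-3.096, 0.283, 0.17]
ft_force: [-1.4, 0.1, -2.8]
grip_width: 0.0078
gripper_force: 30.0
```

Request:
arm_command(
  plan=[
    [[0,0,-0.05,0,0,0,255],[0,0,-0.05,0,0,0,255],[0,0,0,0,0,0,255]],
  ],
)

```text
time_s: 23.68
tool_pos: [0.5177, -0.0941, 0.1237]
orientation: [-3.095, 0.283, 0.17]
ft_force: [0.4, 0.8, -1.8]
grip_width: 0.0076
gripper_force: 30.0
```

Request:
arm_command(
  plan=[
    [[0,0,-0.05,0,0,0,255],[0,0,-0.04,0,0,0,255],[0,0,0,0,0,0,255]],
  ],
)

```text
time_s: 24.05
tool_pos: [0.5178, -0.0941, 0.1201]
orientation: [-3.096, 0.283, 0.169]
ft_force: [1.1, 0.2, -1.9]
grip_width: 0.0077
gripper_force: 30.0
```

Request:
arm_command(
  plan=[
    [[0,0,-0.04,0,0,0,255],[0,0,-0.03,0,0,0,255],[0,0,0,0,0,0,255]],
  ],
)

```text
time_s: 24.42
tool_pos: [0.518, -0.0942, 0.1178]
orientation: [-3.096, 0.283, 0.169]
ft_force: [-0.1, 1.1, -0.3]
grip_width: 0.0077
gripper_force: 30.0
```

Request:
arm_command(
  plan=[
    [[0,0,-0.03,0,0,0,255],[0,0,0,0,0,0,255]],
  ],
)

```text
time_s: 24.68
tool_pos: [0.5179, -0.0942, 0.1173]
orientation: [-3.096, 0.283, 0.169]
ft_force: [-3.1, 0.9, 6.2]
grip_width: 0.0077
gripper_force: 30.0
```

```bash
python3 dump.py; python3 tilt.py
```

```text
up c184 r166
166 147 163 174 178 177 176 176 176 176 176 174 162 129  83  56  45
167  90 117 147 169 177 177 176 176 176 175 165 132  83  56  46  34
168 125  88  88 140 168 174 173 171 170 160 130  85  56  46  35  28
169 176 130  74 106 159 172 169 166 162 133  94  70  55  36  27  25
170 188 147  92 124 160 168 168 167 148 109  84  77  52  30  28  27
171 167 123 110 147 159 159 161 164 136  85  67  60  39  28  27  29
172 137 116 125 148 155 155 156 156 129  77  46  44  36  28  29  28
173 126 123 122 147 157 155 146 140 120  83  56  47  40  30  28  28
174 124 115 113 143 154 144 126 137 139 108  70  54  45  35  29  27
175 116 108 112 141 148 117  97 146 162 123  74  54  48  36  29  29
176 110 108 112 133 136 104  75 120 135 107  71  55  48  36  27  29
177 109 108 111 123 134 101  63  74  83  72  54  45  43  36  30  28
178 111 109 109 116 142 110  53  46  47  46  44  41  42  33  30  28
179 111 110 108 104 142 115  54  40  41  44  45  41  41  35  30  27
180 112 109 104  93 131 110  56  40  42  45  49  42  43  36  28  28
181 112 106  95  84 103  89  62  54  53  56  53  42  43  34  28  29
[... 1317 characters left out ...]
  39  40  35  31  33  45  78 102 106 111
201 114 115 109  81  56  61  54  43  41  42  35  34  60  83 105 111 112 138
202 114 111 100  78  68  66  56  51  49  45  36  53  90 110 114 113 120 161
203 111 102  88  81  83  82  74  71  59  44  44  78 105 111 112 116 140 168
204 102  88  82  82  82  84  85  85  65  48  69  97 106 107 111 135 164 177
bottom ends [201.627 199.23 ] [220.512 177.152] fit [ 0.946 -1.001] 31 0.13 tilt deg (+: top to +x) -3.333717558068377
free ends [221.325 174.944] [220.05  158.039] fit [-0.142 -1.978] 40 0.09 tilt deg (+: top to +x) 0.5717563682918418
hinge ends [199.479 191.758] [197.762 178.955] fit [-0.072  2.983] 40 0.05 tilt deg (+: top to +x) -0.32524679055073796
```

Seated: the pin tips show through both knuckles and the vertical force rises at about 18 mm below the tip contact. Now I release, lift and straighten the tool.

Request:
arm_command(
  plan=[
    [[0,0,0.02,0,0,0,138],[0,0,0,0,0,0,138],[0,0,0,0,0,0,138],[0,0,0.3,0,0,0,138],[0,0,0.5,0,0,0,138]],
  ],
)

```text
time_s: 25.4
tool_pos: [0.5174, -0.0941, 0.1494]
orientation: [-3.095, 0.283, 0.171]
ft_force: [0.6, 0.0, -0.0]
grip_width: 0.039
gripper_force: 0.0
```

Request:
arm_command(
  plan=[
    [[0,0,0.5,0,0,0,138],[0,0,0.3,0,0,0,138],[0,0,0,0,0,0,255]],
  ],
)

```text
time_s: 25.78
tool_pos: [0.5187, -0.0945, 0.1826]
orientation: [-3.097, 0.283, 0.165]
ft_force: [-0.3, 0.3, -0.3]
grip_width: 0.0356
gripper_force: 0.0
```

Run:
```python
from go import *
Rd,_=door([0,0,0],-.182-np.pi/2);need(tool(Rd),[.520,-.049,.18])
a=capture('scene')['pixels'];cv2.imwrite('pics/raw7.png',a)
g=cv2.cvtColor(a,cv2.COLOR_BGR2GRAY)
print('\n'.join(' '.join('%3d'%v for v in r) for r in g[171:184,186:198]))
print('\n'.join(' '.join('%3d'%v for v in r) for r in g[192:205,190:202]))
```

```text
shift [ 0.033  1.137 -0.065] turn [-0.428 -1.181  0.005] rows>= 1.1811072174524253
109 147 158 159 160 164 165 123  59  37  31  29
125 147 154 154 155 156 153 112  57  37  30  29
123 145 156 154 143 132 120  84  49  41  32  28
113 142 154 147 123 100  90  67  49  43  31  29
111 141 152 132 101 102 107  76  51  38  29  26
111 133 149 125  80  84  92  70  47  35  28  28
110 129 147 127  79  55  59  52  39  29  28  28
110 126 148 126  75  40  37  38  32  29  26  28
108 114 145 127  74  39  37  36  34  30  28  29
104  93 131 117  67  40  40  38  35  29  30  29
 94  83 103  85  54  41  44  45  37  29  31  30
 86  83  79  70  59  51  50  48  36  30  33  30
 90  88  85  84  76  69  53  40  38  35  34  29
 98 105 106 107 106  97  65  37  40  43  42  44
 97 107 108 107 106  97  67  41  40  42  43  42
 92 106 106  97  97  92  76  61  50  43  41  42
 88 101  92  71  89 116 103  79  59  44  43  41
 86  99  79  53  90 124 104  75  56  43  43  40
 87  99  76  60  80  96  83  61  47  43  41  43
 81 101  85  64  65  69  64  50  41  42  44  57
 79 104  88  55  41  44  45  44  39  41  58  90
 70  91  75  45  39  40  43  46  41  53  92 134
 56  69  60  44  45  47  45  47  55  86 136 166
 68  76  72  67  68  62  50  59  87 115 161 176
 82  82  84  85  82  69  57  84 131 147 167 175
 82  83  85  84  73  60  76 106 152 169 171 172
```

Request:
arm_command(
  plan=[
    [[0,0.4,0,-0.2,-0.6,0,255],[0,0.4,0,-0.2,-0.58,0,255],[0.03,0.35,0,0,0,0,255],[0,0,0,0,0,0,255]],
  ],
)

```text
time_s: 26.32
tool_pos: [0.5189, -0.0474, 0.1808]
orientation: [-3.125, 0.283, 0.007]
ft_force: [1.3, -0.7, 0.3]
grip_width: 0.0012
gripper_force: 0.0
```

Request:
arm_command(
  plan=[
    [[0,0,-0.6,0,0,0,255],[0,0,-0.6,0,0,0,255],[0,0,-0.4,0,0,0,255],[0,0,0,0,0,0,255]],
  ],
)

```text
time_s: 26.82
tool_pos: [0.5181, -0.0483, 0.1156]
orientation: [-3.125, 0.286, 0.01]
ft_force: [0.3, -0.1, -0.2]
grip_width: 0.0006
gripper_force: 0.0
```

Request:
arm_command(
  plan=[
    [[-0.05,-0.34,0,0,0,0,255],[-0.05,-0.34,0,0,0,0,255],[-0.05,-0.34,0,0,0,0,255],[-0.05,-0.34,0,0,0,0,255],[-0.05,-0.34,0,0,0,0,255]],
  ],
)

```text
time_s: 27.45
tool_pos: [0.5089, -0.1173, 0.1173]
orientation: [-3.126, 0.286, 0.004]
ft_force: [-0.5, 0.5, 0.7]
grip_width: 0.0006
gripper_force: 0.1
```

Request:
arm_command(
  plan=[
    [[0.06,-0.28,0,0,0,0,255],[0.07,-0.28,0,0,0,0,255],[0.15,-0.22,0,0,0,0,255],[0.15,-0.22,0,0,0,0,255],[0.15,-0.22,0,0,0,0,255]],
  ],
)

```text
time_s: 28.08
tool_pos: [0.5328, -0.1654, 0.1171]
orientation: [-3.125, 0.285, 0.005]
ft_force: [-0.2, 0.6, 0.5]
grip_width: 0.0004
gripper_force: 0.1
```

Run:
```python
from go import *
s=readout.sense();print(s['tool_pos'],s['ft_force'])
a=capture('scene')['pixels'];b=capture('top')['pixels']
cv2.imwrite('pics/g8.png',np.hstack([cv2.resize(a[145:205,150:230],(400,300),interpolation=cv2.INTER_CUBIC),cv2.resize(b[140:200,300:380],(400,300),interpolation=cv2.INTER_CUBIC)]))
```

```text
[ 0.533 -0.165  0.117] [-0.161  0.647  0.48 ]
```

Request:
arm_command(
  plan=[
    [[0.2,-0.15,0,0,0,0,255],[0.2,-0.15,0,0,0,0,255],[0.15,-0.12,0,0,0,0,255],[0.12,-0.08,0,0,0,0,255],[0,0,0,0,0,0,255]],
  ],
)

```text
time_s: 28.8
tool_pos: [0.5593, -0.1852, 0.1171]
orientation: [-3.125, 0.286, 0.005]
ft_force: [-0.4, 0.2, -0.6]
grip_width: 0.0003
gripper_force: 0.0
```

Run:
```python
from go import *
s=readout.sense();print(s['tool_pos'],s['ft_force'])
a=capture('scene')['pixels'];b=capture('top')['pixels']
cv2.imwrite('pics/g8.png',np.hstack([cv2.resize(a[145:205,150:230],(400,300),interpolation=cv2.INTER_CUBIC),cv2.resize(b[140:200,300:380],(400,300),interpolation=cv2.INTER_CUBIC)]))
```

```text
[ 0.559 -0.185  0.117] [-0.374  0.233 -0.628]
```

Now push on slowly towards the rim until force is felt.

Request:
arm_command(
  plan=[
    [[0.08,-0.015,0,0,0,0,255],[0.08,-0.015,0,0,0,0,255],[0,0,0,0,0,0,255]],
  ],
)

```text
time_s: 29.28
tool_pos: [0.5658, -0.1862, 0.1173]
orientation: [-3.126, 0.286, 0.004]
ft_force: [-0.6, 0.8, -0.3]
grip_width: 0.0008
gripper_force: 0.0
```

Request:
arm_command(
  plan=[
    [[0.05,-0.01,0,0,0,0,255],[0,0,0,0,0,0,255]],
  ],
)

```text
time_s: 29.52
tool_pos: [0.5675, -0.1866, 0.1171]
orientation: [-3.125, 0.286, 0.005]
ft_force: [0.2, 0.2, -0.2]
grip_width: 0.0008
gripper_force: 0.0
```

Request:
arm_command(
  plan=[
    [[0.05,-0.01,0,0,0,0,255],[0,0,0,0,0,0,255]],
  ],
)

```text
time_s: 29.78
tool_pos: [0.5677, -0.1866, 0.1171]
orientation: [-3.125, 0.285, 0.012]
ft_force: [-8.6, 2.1, 5.3]
grip_width: 0.0004
gripper_force: 4.1
```

Firm contact with the rim (9 N), so the door is shut. I'll back straight off along -x and up, then check.

Request:
arm_command(
  plan=[
    [[-0.1,0.02,0,0,0,0,255],[-0.3,0.05,0,0,0,0,255],[-0.8,0.15,0,0,0,0,255],[-0.8,0.15,0.3,0,0,0,255],[-0.8,0.15,0.5,0,0,0,255]],
  ],
)

```text
time_s: 30.4
tool_pos: [0.4554, -0.1655, 0.1485]
orientation: [-3.125, 0.286, 0.007]
ft_force: [0.2, -0.8, 0.5]
grip_width: 0.0008
gripper_force: 0.0
```

Request:
arm_command(
  plan=[
    [[-0.8,0.8,0.5,0,0,0,255],[-0.6,1,0.5,0,0,0,255],[0,1,0.3,0,0,0,255],[0,1,0,0,0,0,255],[0,0,0,0,0,0,255]],
  ],
)

```text
time_s: 31.02
tool_pos: [0.401, -0.0123, 0.2013]
orientation: [-3.126, 0.28, 0.003]
ft_force: [0.4, -0.8, 0.5]
grip_width: 0.0008
gripper_force: 0.0
```

Run:
```python
from go import *
s=readout.sense();print(s['time_s'],s['tool_pos'],s['ft_force'])
a,b=capture('scene'),capture('top')
for n in('scene','top'):
    for q in('free_edge','strike','upper_knuckle','upper_pin'): print(n,q,[(np.round(d['at'],1).tolist(),round(d['conf'],2)) for d in spotter.pinpoint(n,q)][:3])
a,b=a['pixels'],b['pixels']
cv2.imwrite('pics/g8.png',np.hstack([cv2.resize(a[145:205,150:230],(400,300),interpolation=cv2.INTER_CUBIC),cv2.resize(b[140:200,305:385],(400,300),interpolation=cv2.INTER_CUBIC)]))
```

```text
31.025 [ 0.401 -0.012  0.201] [ 0.401 -0.798  0.515]
scene free_edge [([291.6, 182.9], 0.83), ([378.0, 160.6], 0.57), ([195.6, 198.2], 0.41)]
scene strike []
scene upper_knuckle [([327.1, 172.6], 0.83), ([188.9, 183.4], 0.66), ([397.3, 186.3], 0.63)]
scene upper_pin [([191.7, 180.3], 0.67)]
top free_edge [([365.9, 190.2], 0.88), ([153.8, 314.1], 0.86), ([237.4, 248.9], 0.8)]
top strike [([366.4, 192.0], 0.66), ([278.1, 162.1], 0.37)]
top upper_knuckle [([200.7, 282.8], 0.72), ([130.2, 280.5], 0.69), ([322.8, 181.9], 0.58)]
top upper_pin [([321.0, 179.5], 0.67), ([366.2, 192.6], 0.23)]
```

View pics/g8.png

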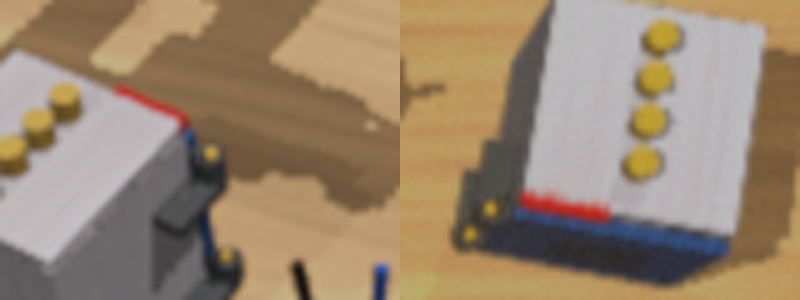

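The door hangs on both pins and lies parallel along the case front. Its top edge runs from right-crop (520,212) to (728,245), and the pin tips show through the knuckles at (490,209) and (470,235). The top camera puts the free edge at (365.9,190.2) and the strike at (366.4,192.0). The arm is clear, so I'm handing it in.

```bash
python3 -c "
from plant import ticket
print(ticket.sign_off())"
```

```text
the job is handed in; nothing more can be done
None
```

The blue door is hung with both knuckles down over the brass pins, swung shut and let go with the arm clear; I handed the job in at about 31 s, and the hand-in returned no verdict.

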